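# Put the carving things away and shut the tool case

### The arm

A 7-joint arm with a two-finger parallel gripper is mounted at the origin on the work surface. World frame = base frame: x ahead of the robot, y to its left, z up, the work surface at z = 0. Lengths are in m, angles in rad, forces in N, time in s.
With the tool pointing down it reaches from about 0.425 to 0.875 m from the base axis. Payload 4.7 kg.
Tool frame: the origin (TCP) lies midway between the tips of the shut fingers; the grasp point (between the pads) lies 19 mm behind it; z points along the fingers, y is the direction in which the jaws open and shut (so a half turn about z gives the same grasp; the last joint's range is limited). The gripper opens to 85 mm and grips with 20 to 120 N. Pads are 22 mm wide; open, the fingers measure 114 mm over their backs; the gripper's body (76 mm by 85 mm) begins 54 mm behind the grasp point. The pads swing forward as they close: fully open they stand 13 mm farther back than shut.
Start: joints at [-1.176, 0.321, -0.07, 1.45, 0.023, 1.371, -0.057], TCP at [0.242, 0.603, 0.231] pointing down, gripper open.
Joint ranges: [-2.86, 2.86], [-0.3, 2.09], [-1.38, 1.24], [0.06, 2.45], [-1.56, 4.7], [0.09, 2.05], [-2.69, 2.69]. Speed limits (rad/s): [2.57, 2.57, 3.14, 3.14, 3.14, 3.14, 3.14].

### API

Orientations are given as a unit quaternion [w, x, y, z].
In Python, from plant import robot gives the robot as it stands.
- The arm moves only by the tool jog_arm, never from a script. Its argument "moves" is a list that holds one entry, the list of rows, each a list of 7 numbers: the shift along the tool's x, y, z in mm, then the turn, a rotation vector about the tool's x, y, z in degrees, then the finger opening in mm, from 0 to 85.4. A call has 1 to 12 rows; each row is the pose to reach, as a shift and turn from the pose commanded when the call began, along the tool's axes at that moment; what a row does not reach only later rows make up. A row lasts 1/12 s, in which the tool goes at most 41.7 mm and 7.16 degrees, less where a joint would pass 70% of its speed; a pose out of reach is approached as far as the arm can. A call with a gripper value outside its range is refused whole. The fingers move at their own pace and stop on an object; "squeeze" is the grip in N (left out, the last holds). Time passes only in rows, so rows that repeat a pose let the fingers close. It gives the time, the measured TCP pose, the force and the opening at its end, in the units of the state.
- robot.observe(): the state, without advancing time (a new reading comes with each control period).
- robot.grab_frame(name): name is "side" or "top"; returns a dict with "color" (420x560x3 uint8, red, green, blue), "fx", "fy", "cx", "cy" (pixels), "extrinsics" (4x4, takes a point from camera to world coordinates). Camera axes: x right, y down, z forward; pixel columns grow to the right and rows downward; lengths in m; the calibration is good to about 2 mm. A picture is of the moment at which its call begins. There is no depth.
- robot.sign_off(): hands the job in, once; it reports no verdict.
The state is a dict: "time_s": time; "q": joint angles; "dq": joint speeds; "effort": joint torques, N m; "tool_pos": TCP position; "eef_rot": TCP orientation; "force": force on the tool from outside, world axes, zero at the start; "ft_torque": the same for the moment, N m; "width": opening from 0.0 (shut) to 1.0 (fully open).
Only numpy, scipy, OpenCV 4.12 (cv2) and the standard library are available. Lean on these libraries where they do the work, as an engineer would, in place of code of your own. Each camera call takes 0.05 s, during which the arm holds its last target.

### The job

Clear the loose carving things away to where each kind belongs: the short palm gouge and palm chisel go in the wooden tool case, one lying lengthwise in each bay, the slip stone flat in the grey sharpening tray beside the bench stone, and the loose carved rosette face up in the plywood tray beside the finished one. Once both tools lie below the rim, swing the case's lid fully shut. Set each thing down rather than dropping it, and leave the red wax model standing where it is.

Things in the scene. Friction and masses are not known exactly. Their poses are not given: they have to be found in the camera images.
- gouge_center (a point): Palm gouge, loose: 120 mm long, eight-sided beech handle 22 mm wide and high with red painted butt, brass ferrule, trough-shaped steel blade. This point: middle of its length, half-way up (11 mm above what it lies on); x points along the tool to the blade tip, z up. Handle from x = -60 to +12 mm, blade on to +60 mm; grip it here, across the handle. About 70 g.
- chisel_center (a point): Palm chisel, loose: as the gouge in size, weight, handle and axes, but with a blue painted butt and a flat fishtail blade. This point: middle of its length, half-way up (11 mm above what it lies on); x points along the tool to the blade tip.
- slip_center (a point): Slip stone, a loose flat grey-blue sharpening stone with rounded long edges, lying on the bench: 100 mm long (x), 38 mm wide (y), 12 mm thick (z). This point is its centre, 6 mm above what it lies on. About 100 g.
- rosette_center (a point): Loose carved limewood rosette, a pale disc with eight petals and a raised boss, face up on the bench: 46 mm across, 14 mm thick at the petals (16 mm at the boss). This point is on its axis, 7 mm above what it lies on; z up. About 20 g.
- case: Dark wooden tool case, fixed, lined with green felt: 156 (x) by 170 mm (y), rim 42 mm high, walls and floor 6 mm. A divider along x (6 mm wide, top 22 mm above the bench) makes two bays, each 144 mm long (x), 76 mm wide, centred at y = +41 and -41 mm. Origin: centre of underside; x points to the hinged side. A tool lies along x, either way round, in either bay, centre 17 mm above the origin.
- case_lid (a joint): Angle of the case's lid, rad: 0 shut, about 1.55 (upright) at the start, at most 1.75. Flat board 156 by 170 by 8 mm; hinge axis parallel to the case's y at its x = +78, z = 42.5 mm, on the lid's inner face. Stiff hinge (0.3 N m): the lid stays where it is left; 2 to 4 N at the free edge swings it. Push it shut from behind and above, or pinch its edge.
- case_lid_edge (a point): Middle of the lid's free edge (opposite the hinge, half-way through its 8 mm thickness), with a small brass plate; 156 mm from the hinge axis. Its z axis is normal to the lid, outwards (up when shut).
- stone_tray: Grey metal sharpening tray, fixed: 150 (x) by 168 mm (y), rim 22 mm high, walls and floor 5 mm, black liner. A bench stone (130 by 50 by 25 mm, grey and brown) is fixed in it along x from y = +22 to +72 mm, top 30 mm above the bench. The slip stone goes flat on the free floor, y = -79 to +22 mm, length along x (centre at y = -28, z = 11 mm). Origin: centre of underside.
- work_tray: Plywood tray for finished carvings, fixed: 150 (x) by 168 mm (y), rim 22 mm high, walls and floor 5 mm, blue liner. A finished rosette like the loose one is fixed in it at x = 0, y = +47 mm. The loose rosette goes flat on the free floor, y = -79 to +22 mm (centre at y = -28, z = 12 mm). Origin: centre of underside.
- maquette: Bystander, to be left alone: small red wax model of a seated figure on a pale wooden seat and a board 100 by 110 mm; 120 mm tall, loose and easily pushed. Origin: centre of the board's underside.

How it is judged:
By the outcome, as a careful person would: the job done as asked, in the order asked, and still so for the second after the job is handed in, with the robot touching nothing.
It also fails if it takes over 128 s, if anything falls off the work surface, if the arm or the gripper's body presses on something with over 40 N, if the wrist force passes 120 N, or if a joint passes its speed limit or range.

## Working session

There is one attempt and no reset: what is moved stays moved. The work goes in short steps, Python scripts to look and compute and a tool call to move; the robot and the scene stay as the last step left them, time stands still between calls to the robot, and variables do not carry over. Pictures are saved under pics/ and viewed, and the job is handed in when it is done.

Besides the shell and the picture viewer there is one more tool, called after "Call:" as name(argument=value, ...), one argument or row to a line, values as JSON. jog_arm: Moves the arm, as the interface text tells. Its arguments: {"type":"object","properties":{"moves":{"type":"array"},"squeeze":{"type":"number"}},"required":["moves"]}

```bash
mkdir -p pics; ls
python3 - <<'E'
from plant import robot
import cv2,numpy as np
print(robot.observe())
for n in ("side","top"):
    f=robot.grab_frame(n); cv2.imwrite(f"pics/{n}0.png",f["color"][:,:,::-1])
    print(n,f["fx"],f["fy"],f["cx"],f["cy"],np.round(f["extrinsics"],4).tolist())
    np.savez(f"{n}_cal.npz",K=[[f["fx"],0,f["cx"]],[0,f["fy"],f["cy"]],[0,0,1]],T=f["extrinsics"])
E
```

```text
pics
{'time_s': 0.0, 'q': array([-1.17589425,  0.32182257, -0.07009778,  1.45165745,  0.02260976,
        1.37079399, -0.05687652]), 'dq': array([ 8.49665739e-04,  5.08580053e-04, -2.07326514e-03,  2.85203640e-06,
       -1.56030558e-03, -7.42653304e-04, -1.59769973e-03]), 'effort': array([ 3.20935187e-04, -4.93579602e+01, -3.81699828e-01, -3.14325750e+01,
        1.31900658e-02,  1.14834867e-02, -1.00367970e-05]), 'tool_pos': array([0.24142695, 0.60293097, 0.23023269]), 'eef_rot': array([-1.28460671e-04,  1.89219236e-01,  9.81934409e-01, -9.38269001e-04]), 'force': array([ 0.48876345, -0.4099401 , -0.08262833]), 'ft_torque': array([-0.00165169,  0.05712082, -0.01644652]), 'width': 1.00459755126597}
side 402.94616578214027 402.94616578214027 276.78121023009754 214.38139335666648 [[0.9996, -0.0037, 0.0286, 0.5032], [-0.027, -0.4675, 0.8836, -0.9267], [0.0101, -0.884, -0.4674, 0.5691], [0.0, 0.0, 0.0, 1.0]]
top 514.4926408834802 514.4926408834802 281.31465881922844 216.34274544860187 [[-0.0153, -0.9969, 0.0776, 0.4646], [-0.9999, 0.0158, 0.0057, -0.0025], [-0.007, -0.0775, -0.997, 1.2706], [0.0, 0.0, 0.0, 1.0]]
```

View pics/side0.png

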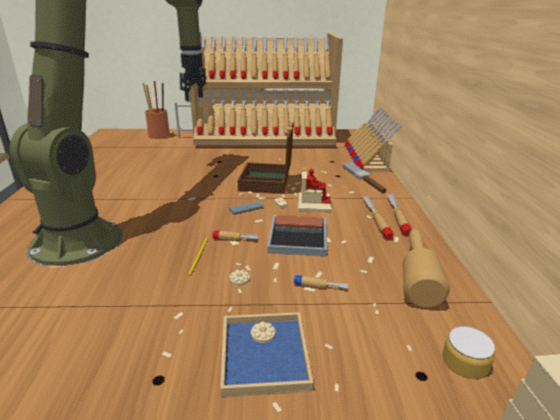

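View pics/top0.png

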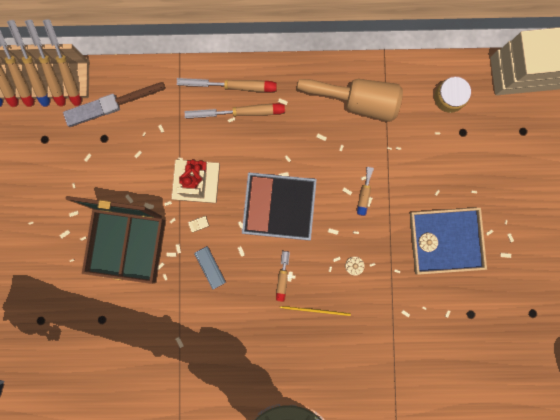

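The side view shows the red-butted gouge at about (235,237), the blue-butted chisel (320,284), the slip (246,208), the rosette (240,277) and the case (265,178) with its lid upright. The wax model is at (315,190). In the top view the gouge is at (283,277), the chisel (365,192), the slip (210,267), the rosette (355,266), the case (125,245), the stone tray (280,206) and the work tray (448,241). I'll enlarge it to measure.

```bash
cat > h.py <<'E'
import cv2,numpy as np
from scipy.spatial.transform import Rotation as R
def cal(n):
    d=np.load(f"{n}_cal.npz"); return d["K"],d["T"]
def ray(n,uv,z):
    K,T=cal(n); uv=np.atleast_2d(uv).astype(float)
    d=np.c_[uv,np.ones(len(uv))]@np.linalg.inv(K).T@T[:3,:3].T
    o=T[:3,3]; s=(z-o[2])/d[:,2]
    return o+d*s[:,None]
def proj(n,P):
    K,T=cal(n); P=np.atleast_2d(P); c=(P-T[:3,3])@T[:3,:3]; u=c@K.T
    return u[:,:2]/u[:,2:]
def snap(n,name):
    from plant import robot
    f=robot.grab_frame(n); im=f["color"][:,:,::-1].copy(); cv2.imwrite(f"pics/{name}.png",im); return im
def crop(im,x0,y0,x1,y1,s,name):
    c=cv2.resize(im[y0:y1,x0:x1],None,fx=s,fy=s,interpolation=cv2.INTER_CUBIC); cv2.imwrite(f"pics/{name}.png",c)
E
python3 - <<'E'
from h import *
im=cv2.imread("pics/top0.png")
crop(im,60,150,320,320,3,"t0a"); crop(im,270,150,500,320,3,"t0b")
s=cv2.imread("pics/side0.png"); crop(s,180,110,380,260,4,"s0a")
E
```

```text
(no output)
```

View pics/t0a.png

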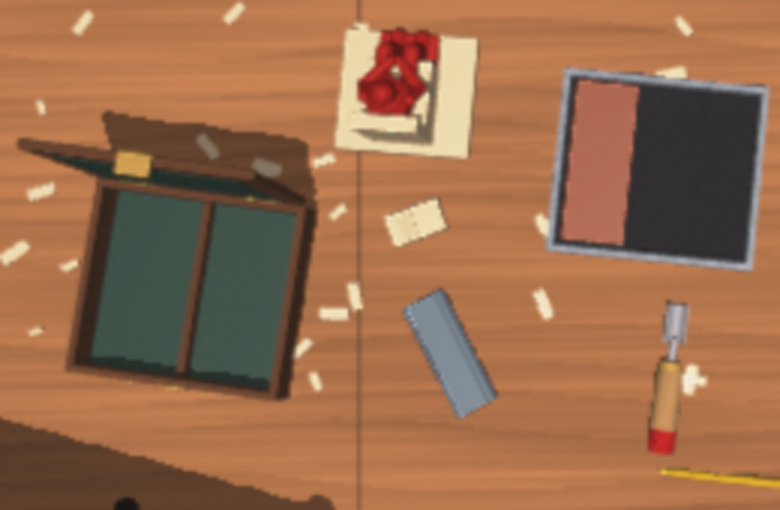

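View pics/t0b.png

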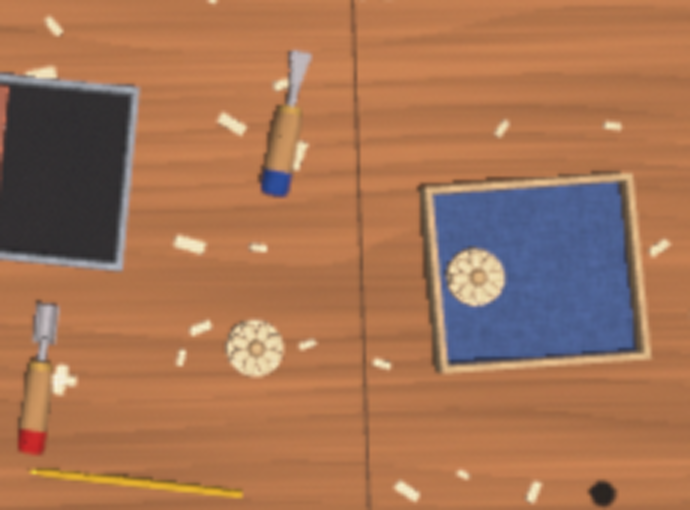

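View pics/s0a.png

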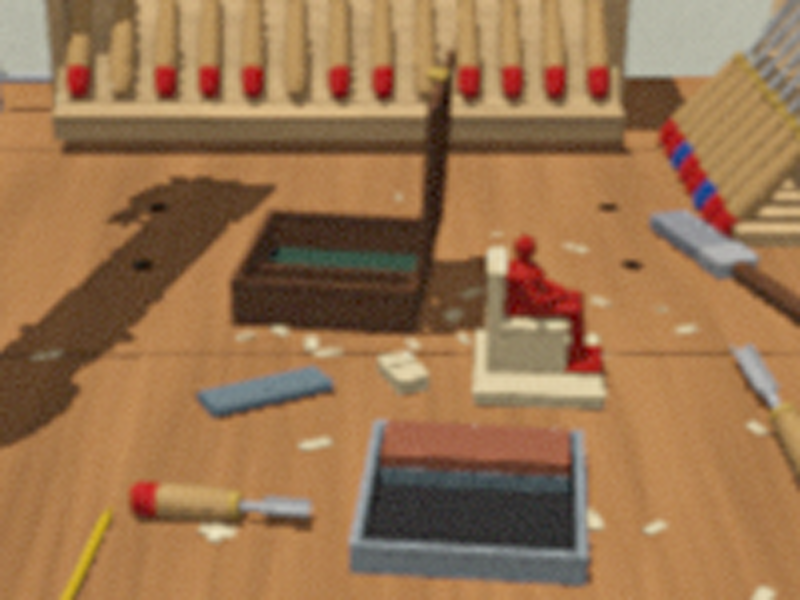

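Run:
```python
from h import *
A=lambda p:np.array(p,float)/3+[60,150]
B=lambda p:np.array(p,float)/3+[270,150]
def rect(name,px,z):
    P=ray("top",px,z); c=P.mean(0)
    print(name,np.round(c*1000,1),"sides",[round(1000*np.linalg.norm(P[i]-P[(i+1)%4])) for i in range(4)],
      "edge angs",[round(np.degrees(np.arctan2(*(P[(i+1)%4]-P[i])[[1,0]])),1) for i in range(4)])
rect("case",A([(67,371),(98,181),(315,208),(285,398)]),.042)
rect("stone",A([(548,250),(566,69),(768,88),(752,269)]),.022)
rect("work",B([(439,371),(421,185),(632,174),(650,358)]),.022)
rect("maq",A([(336,150),(345,28),(479,40),(468,158)]),.01)
im=cv2.imread("pics/top0.png"); h=cv2.cvtColor(im,cv2.COLOR_BGR2HSV)
def comp(m,box,z,name):
    mm=np.zeros_like(m); x0,y0,x1,y1=box; mm[y0:y1,x0:x1]=m[y0:y1,x0:x1]
    n,l,s,c=cv2.connectedComponentsWithStats(mm); i=1+np.argmax(s[1:,4])
    ct=cv2.findContours((l==i).astype(np.uint8),cv2.RETR_EXTERNAL,cv2.CHAIN_APPROX_NONE)[0][0]
    r=cv2.minAreaRect(ct); bp=cv2.boxPoints(r)
    P=ray("top",bp,z); e=[(P[(k+1)%4]-P[k])[:2] for k in range(2)]; e=max(e,key=np.linalg.norm)
    print(name,s[i],"cen",np.round(ray("top",c[i],z)[0]*1000,1),"rect",np.round(P.mean(0)*1000,1),"len",round(1000*np.linalg.norm(e),1),"ang",round(np.degrees(np.arctan2(e[1],e[0])),1))
H,S,V=h[...,0],h[...,1],h[...,2]
u=lambda b:(b).astype(np.uint8)
comp(u((H>90)&(H<125)&(S>50)&(V>70)),(190,240,235,295),.012,"slip")
comp(u(((H<5)|(H>172))&(S>170)),(270,280,295,305),.015,"red butt")
comp(u((H>100)&(H<130)&(S>120)),(350,190,380,220),.015,"blue butt")
comp(u((S<60)&(V>90)),(275,245,292,272),.011,"gouge blade")
comp(u((S<70)&(V>90)),(355,160,380,190),.011,"chisel blade")
comp(u((S<110)&(V>150)),(340,250,370,280),.012,"rosette")
for z in(.011,.018):
  print("gouge tip,butt",np.round(ray("top",A([(676,302),(661,453)]),z)*1000,1).tolist())
  print("chisel tip,butt",np.round(ray("top",B([(301,52),(275,195)]),z)*1000,1).tolist())
```

```text
case [494.3 382.2  42. ] sides [153, 176, 152, 175] edge angs [np.float64(-8.5), np.float64(-98.0), np.float64(171.1), np.float64(82.2)]
stone [586.7   8.8  22. ] sides [149, 166, 148, 166] edge angs [np.float64(-6.2), np.float64(-96.4), np.float64(173.8), np.float64(83.8)]
work [ 496.7 -398.8   22. ] sides [150, 171, 149, 170] edge angs [np.float64(3.5), np.float64(-87.9), np.float64(-177.0), np.float64(92.6)]
maq [653.1 215.3  10. ] sides [102, 112, 98, 109] edge angs [np.float64(-4.1), np.float64(-96.1), np.float64(174.4), np.float64(85.6)]Traceback (most recent call last):
  File "<stdin>", line 22, in <module>
  File "<stdin>", line 15, in comp
    return _wrapfunc(a, 'argmax', axis=axis, out=out, **kwds)
    return bound(*args, **kwds)
ValueError: attempt to get argmax of an empty sequence
```

Run:
```python
from h import *
im=cv2.imread("pics/top0.png"); h=cv2.cvtColor(im,cv2.COLOR_BGR2HSV)
H,S,V=[h[...,i].astype(int) for i in range(3)]
A=lambda p:(np.array(p,float)/3+[60,150])
for p in [(450,360),(665,440),(677,325),(668,400)]:
    x,y=A(p).astype(int); print(p,h[y,x])
def comp(m,box,z,name):
    mm=np.zeros(m.shape,np.uint8); x0,y0,x1,y1=box; mm[y0:y1,x0:x1]=m[y0:y1,x0:x1]
    n,l,s,c=cv2.connectedComponentsWithStats(mm)
    if n<2: print(name,"none");return
    i=1+np.argmax(s[1:,4])
    ct=cv2.findContours((l==i).astype(np.uint8),cv2.RETR_EXTERNAL,cv2.CHAIN_APPROX_NONE)[0][0]
    bp=cv2.boxPoints(cv2.minAreaRect(ct))
    P=ray("top",bp,z); e=[(P[(k+1)%4]-P[k])[:2] for k in range(2)]; e.sort(key=np.linalg.norm);w=np.linalg.norm(e[0]); e=e[1]
    print(name,s[i],"cen",np.round(ray("top",c[i],z)[0]*1000,1),"rect",np.round(P.mean(0)*1000,1),"len",round(1000*np.linalg.norm(e),1),round(w*1000,1),"ang",round(np.degrees(np.arctan2(e[1],e[0])),1))
comp((H>85)&(H<130)&(S>20)&(V>60),(190,240,235,295),.012,"slip")
comp(((H<5)|(H>172))&(S>170),(270,280,295,305),.015,"red butt")
comp((H>100)&(H<130)&(S>120),(350,190,380,220),.015,"blue butt")
comp((S<70)&(V>90),(275,245,292,272),.011,"gouge blade")
comp((S<70)&(V>90),(355,160,380,190),.011,"chisel blade")
comp((S<110)&(V>150),(340,250,370,280),.012,"rosette")
B=lambda p:np.array(p,float)/3+[270,150]
for z in(.011,.018):
  print("gouge tip,butt",np.round(ray("top",A([(676,302),(661,453)]),z)*1000,1).tolist())
  print("chisel tip,butt",np.round(ray("top",B([(301,52),(275,195)]),z)*1000,1).tolist())
from plant import robot
o=robot.observe(); q=o["eef_rot"]; print(R.from_quat(q[[1,2,3,0]]).as_matrix().round(3))
```

```text
(450, 360) [105  37 151]
(665, 440) [  0 201 200]
(677, 325) [169  10 195]
(668, 400) [ 14 134 203]
slip [195 247  30  41 545] cen [441.1 181.9  12. ] rect [440.9 182.   12. ] len 96.0 33.7 ang -153.7
red butt [276 293   9   8  62] cen [367.2  11.   15. ] rect [368.   10.9  15. ] len 19.4 16.8 ang -90.8
blue butt [358 207   8   8  55] cen [ 573.7 -191.3   15. ] rect [ 573.6 -191.7   15. ] len 17.2 17.1 ang 178.4
gouge blade [281 251   9  19 116] cen [458.9  -1.6  11. ] rect [455.8  -1.2  11. ] len 44.9 18.5 ang -8.0
chisel blade [362 167  12  18  88] cen [ 663.3 -211.1   11. ] rect [ 661.5 -208.1   11. ] len 43.5 18.1 ang -21.0
rosette [345 256  20  20 285] cen [ 439.5 -171.2   12. ] rect [ 439.9 -171.4   12. ] len 44.7 44.4 ang -28.0
gouge tip,butt [[478.4, -3.7, 11.0], [356.9, 10.3, 11.0]]
chisel tip,butt [[680.6, -217.0, 11.0], [562.9, -192.4, 11.0]]
gouge tip,butt [[478.4, -3.7, 18.0], [357.5, 10.3, 18.0]]
chisel tip,butt [[679.4, -215.8, 18.0], [562.3, -191.3, 18.0]]
[[-0.928  0.372 -0.001]
 [ 0.372  0.928 -0.002]
 [-0.    -0.002 -1.   ]]
```

```bash
cat >> h.py <<'E'
def go(x,y,z,yaw=None,tilt=0):
    """shift/turn in tool axes from measured pose to TCP target (mm), jaw-axis yaw deg (mod 180)"""
    from plant import robot
    o=robot.observe(); q=o["eef_rot"]; M=R.from_quat(q[[1,2,3,0]])
    d=M.inv().apply(np.array([x,y,z])-o["tool_pos"]*1000)
    if yaw is None: rv=np.zeros(3)
    else:
        cur=np.degrees(np.arctan2(*M.as_matrix()[[1,0],1])); k=(yaw-cur+90)%180-90
        a=np.radians(cur+k); Y=np.array([np.cos(a),np.sin(a),0]);Z=np.array([0,0,-1.]);X=np.cross(Y,Z)
        rv=np.degrees((M.inv()*R.from_matrix(np.c_[X,Y,Z])).as_rotvec())
    print("t",round(o["time_s"],2),"pos",np.round(o["tool_pos"]*1000,1),"shift",np.round(d,1),"turn",np.round(rv,1),"F",np.round(o["force"],1),"w",round(float(o["width"]),3))
E
python3 - <<'E'
from h import *
s=cv2.imread("pics/side0.png")
def mk(c,yaw,pts):
    a=np.radians(yaw);r=np.array([[np.cos(a),-np.sin(a)],[np.sin(a),np.cos(a)]])
    return np.array([[*(np.array(c)+r@p[:2]),p[2]] for p in np.array(pts,float)])/1000
for c,yaw,pts,col in [((494.3,382.2),-8.3,[(78,85,42),(78,-85,42),(-78,-85,42),(-78,85,42),(-78,-85,0)],(0,255,255)),
  ((418,3.3),-6.6,[(-60,0,11),(60,0,11),(0,0,11)],(0,255,0)),((621.5,-204),-11.8,[(-60,0,11),(60,0,11),(0,0,11)],(0,255,0)),
  ((586.7,8.8),-6.2,[(75,84,22),(75,-84,22),(-75,-84,22),(-75,84,22)],(0,255,255)),
  ((496.7,-398.8),2.8,[(75,84,22),(75,-84,22),(-75,-84,22),(-75,84,22)],(0,255,255)),
  ((441,182),26.3,[(50,19,12),(50,-19,12),(-50,-19,12),(-50,19,12)],(0,255,0)),((439.7,-171.3),0,[(0,0,16),(23,0,7),(-23,0,7)],(0,255,0))]:
    for u in proj("side",mk(c,yaw,pts)): cv2.circle(s,tuple(int(round(v*8)) for v in u),8,col,-1,shift=3)
crop(s,180,120,380,260,4,"s0chk"); crop(s,180,250,380,400,4,"s0chk2")
P=ray("top",np.array([(184,370),(210,202),(197,286)])/3+[60,150],.022)*1000
d=P[:,:2]-[494.3,382.2]; a=np.radians(-8.3); print("divider in case frame",np.round(d@np.array([[np.cos(a),-np.sin(a)],[np.sin(a),np.cos(a)]]),1))
go(430,200,200,83.4)
E
```

```text
divider in case frame [[-65.6   2.1]
 [ 71.4   1.9]
 [  2.6   2. ]]
t 0.1 pos [241.4 603.  230.3] shift [-324.8 -304.    30.9] turn [ -0.1  -0.  -15.2] F [0.1 0.6 0.3] w 0.997
```

View pics/s0chk.png

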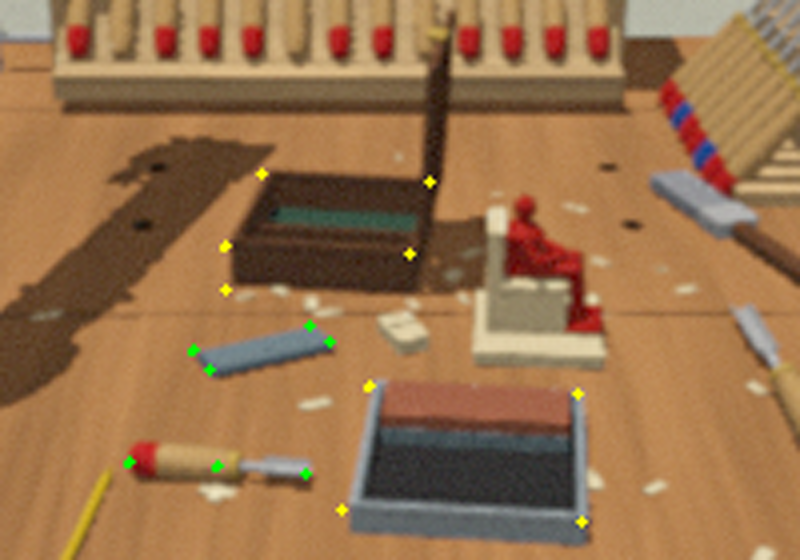

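View pics/s0chk2.png

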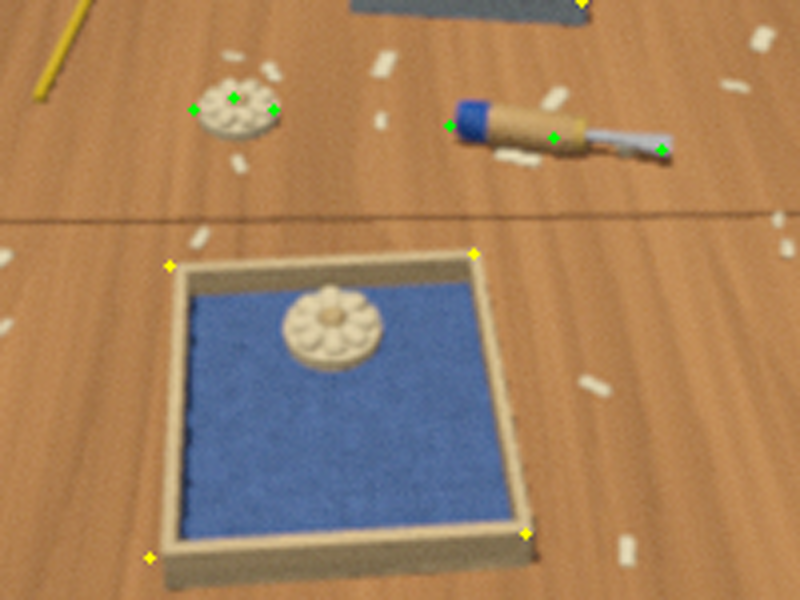

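Top and side agree to within a few mm, with the side view putting things about 3 mm farther in x. I'll use the averages and start with the gouge.

Call:
jog_arm(
  moves=[
    [[-30, -27, 3, 0, 0, -2, 60], [-60, -55, 6, 0, 0, -4, 60], [-90, -82, 9, 0, 0, -6, 60], [-120, -110, 12, 0, 0, -8, 60], [-150, -138, 15, 0, 0, -10, 60], [-180, -166, 18, 0, 0, -11, 60], [-210, -194, 21, 0, 0, -12, 60], [-240, -222, 24, 0, 0, -13, 60], [-270, -250, 27, 0, 0, -14, 60], [-300, -278, 30, 0, 0, -15, 60], [-325, -304, 31, 0, 0, -15.2, 60], [-325, -304, 31, 0, 0, -15.2, 60]],
  ],
  squeeze=40,
)

```text
time_s: 1.1
tool_pos: [0.4331, 0.192, 0.2]
eef_rot: [0.0, 0.063, 0.998, -0.002]
force: [-0.3, -0.3, -0.0]
width: 0.704
```

```bash
python3 -c "
from h import *
go(424,4,100,83.4)"
```

```text
t 1.1 pos [433.1 192.  200. ] shift [ -14.6 -187.3  100.6] turn [-0.2  0.1 -0.7] F [-0.3 -0.3 -0. ] w 0.704
```

Call:
jog_arm(
  moves=[
    [[-2, -30, 10, 0, 0, -0.7, 60], [-4, -60, 25, 0, 0, -0.7, 60], [-6, -90, 45, 0, 0, -0.7, 60], [-8, -120, 60, 0, 0, -0.7, 60], [-11, -150, 80, 0, 0, -0.7, 60], [-14, -180, 95, 0, 0, -0.7, 60], [-14, -187, 100, 0, 0, -0.7, 60], [-14, -187, 100, 0, 0, -0.7, 60], [-14, -187, 100, 0, 0, -0.7, 60]],
  ],
)

```text
time_s: 1.85
tool_pos: [0.4227, 0.0137, 0.1004]
eef_rot: [-0.0, 0.052, 0.999, 0.0]
force: [0.4, 0.0, 0.4]
width: 0.701
```

```bash
python3 -c "
from h import *
go(423,4,4,83.4)
im=snap('top','t1'); crop(im,200,170,400,320,4,'t1a'); im=snap('side','s1'); crop(im,180,150,380,300,4,'s1a')
go(423,4,4,83.4)"
```

```text
t 1.85 pos [422.7  13.7 100.4] shift [-1.4 -9.7 96.4] turn [ 0.  -0.   0.7] F [0.4 0.  0.4] w 0.701
t 1.95 pos [423.4  14.7 101.1] shift [ -0.5 -10.8  97.1] turn [0.  0.1 0.8] F [0.  0.1 0.4] w 0.704
```

View pics/t1a.png

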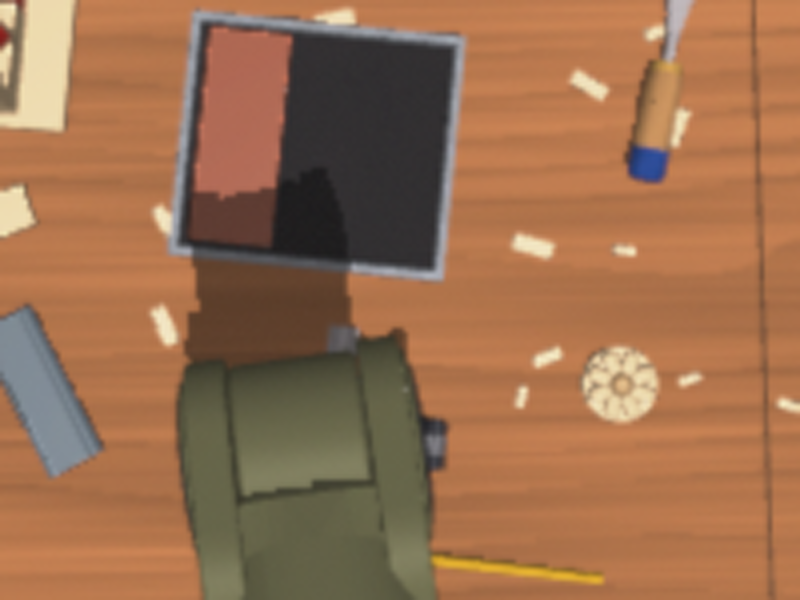

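View pics/s1a.png

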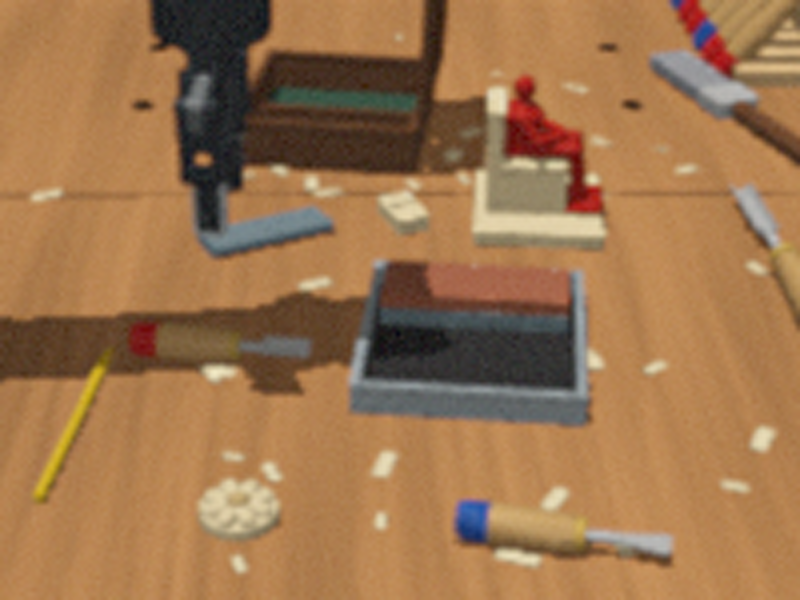

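The arm hides the gouge in the top view. In the side view the near fingertip is at crop (212,235), which lies above the handle. I'll check where the side camera puts it, then descend.

```bash
python3 -c "
from h import *
print(proj('side',np.array([[.423,-.018,.106],[.423,-.023,.106]])), (np.array([212,235])+.5)/4-.5+[180,150])
im=cv2.imread('pics/side0.png');h=cv2.cvtColor(im,cv2.COLOR_BGR2HSV)
# gouge ends in side picture
c=(np.array([[131,500],[312,510],[133,463-463+500]])+.5)/4-.5+[180,110]
print(ray('side',c[:2],.011)*1000)
go(423,3.5,4,83.4)"
```

```text
[[233.45990889 208.39563066]
 [233.32463282 209.29950905]] [232.625 208.375]
[[360.35736973  12.99877571  11.        ]
 [482.53571053  -1.29892865  11.        ]]
t 1.95 pos [423.4  14.7 101.1] shift [ -0.6 -11.3  97.1] turn [0.  0.1 0.8] F [0.  0.1 0.4] w 0.704
```

Call:
jog_arm(
  moves=[
    [[0, -5, 15, 0, 0, 0.7, 60], [0, -10, 35, 0, 0, 0.7, 60], [0, -10, 55, 0, 0, 0.7, 60], [0, -10, 75, 0, 0, 0.7, 60], [0, -10, 88, 0, 0, 0.7, 60], [0, -10, 95, 0, 0, 0.7, 60], [0, -10, 97, 0, 0, 0.7, 60], [0, -10, 97, 0, 0, 0.7, 60]],
  ],
)

```text
time_s: 2.62
tool_pos: [0.4221, 0.004, 0.0035]
eef_rot: [0.0, 0.057, 0.998, 0.0]
force: [0.5, -0.3, -0.1]
width: 0.707
```

```bash
python3 -c "
from h import *
im=snap('side','s2'); crop(im,180,170,380,320,4,'s2a')
go(423,4.5,4,83.4)"
```

```text
t 2.67 pos [422.5   3.8   4. ] shift [-0.4  0.7 -0. ] turn [0.  0.1 0. ] F [-0.5 -0.5 -0.1] w 0.702
```

View pics/s2a.png

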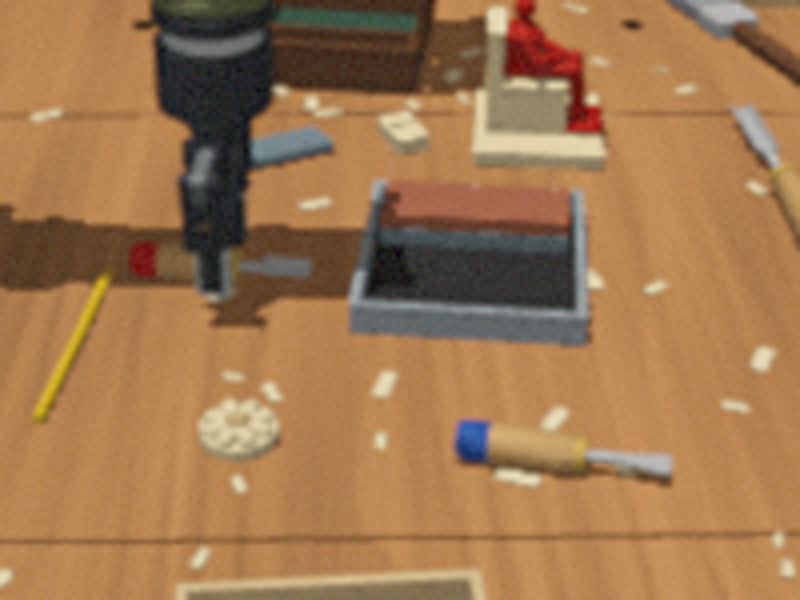

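The open fingers straddle the handle just behind the ferrule at crop (215,265). Closing on it.

Call:
jog_arm(
  moves=[
    [[0, 0, 0, 0, 0, 0, 40], [0, 0, 0, 0, 0, 0, 30], [0, 0, 0, 0, 0, 0, 15], [0, 0, 0, 0, 0, 0, 15], [0, 0, 0, 0, 0, 0, 15], [0, 0, 0, 0, 0, 0, 15], [0, 0, 0, 0, 0, 0, 15], [0, 0, 0, 0, 0, 0, 15]],
  ],
)

```text
time_s: 3.33
tool_pos: [0.4225, 0.0034, 0.0042]
eef_rot: [0.001, 0.058, 0.998, 0.0]
force: [-1.4, 1.6, 6.0]
width: 0.25
```

Call:
jog_arm(
  moves=[
    [[0, 0, -10, 0, 0, 0, 15], [0, 0, -30, 0, 0, 0, 15], [0, 0, -60, 0, 0, 0, 15], [0, 0, -90, 0, 0, 0, 15], [0, 0, -120, 0, 0, 0, 15], [0, 0, -130, 0, 0, 0, 15], [0, 0, -130, 0, 0, 0, 15]],
  ],
)

```text
time_s: 3.92
tool_pos: [0.4238, 0.0033, 0.1364]
eef_rot: [0.003, 0.058, 0.998, 0.001]
force: [0.5, -0.4, -1.2]
width: 0.245
```

```bash
python3 -c "
from h import *
im=snap('side','s3'); crop(im,180,110,380,260,4,'s3a')
a=np.radians(-8.3); c=np.array([497,384.]); 
for y in(41,-41): print(c+[-y*np.sin(a),y*np.cos(a)])
go(491,343.4,135,81.7)"
```

```text
[502.91860424 424.57055735]
[491.08139576 343.42944265]
t 3.97 pos [422.3   3.2 134.3] shift [-2.900e+01  3.458e+02 -2.000e-01] turn [0.1 0.1 1.7] F [-0.   0.  -0.8] w 0.244
```

View pics/s3a.png

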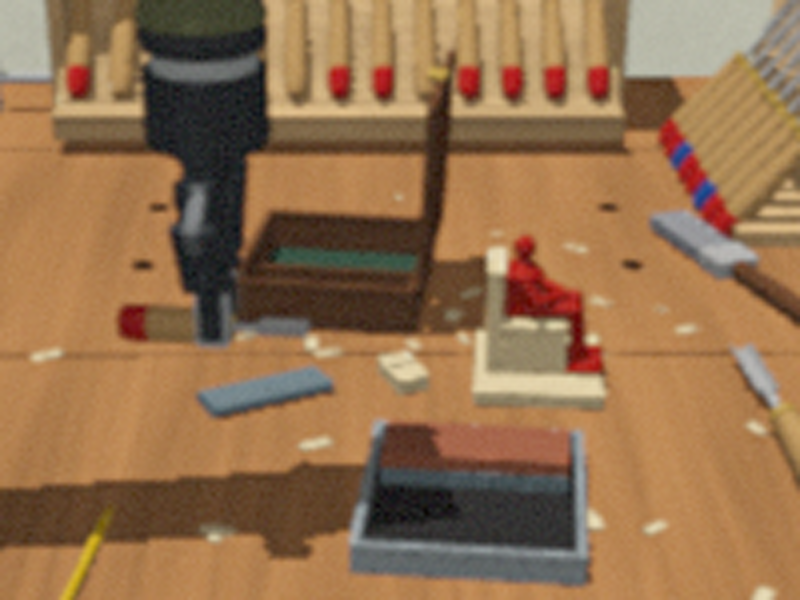

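The gouge hangs level in the grip, held near its middle. Carrying it to the right-hand bay.

Call:
jog_arm(
  moves=[
    [[-2, 20, 0, 0, 0, 0.5, 15], [-5, 55, 0, 0, 0, 1, 15], [-8, 90, 0, 0, 0, 1.7, 15], [-11, 125, 0, 0, 0, 1.7, 15], [-14, 160, 0, 0, 0, 1.7, 15], [-17, 195, 0, 0, 0, 1.7, 15], [-20, 230, 0, 0, 0, 1.7, 15], [-24, 265, 0, 0, 0, 1.7, 15], [-27, 300, 0, 0, 0, 1.7, 15], [-30, 330, 0, 0, 0, 1.7, 15], [-31, 346, 0, 0, 0, 1.7, 15], [-31, 346, 0, 0, 0, 1.7, 15]],
  ],
)

```text
time_s: 4.97
tool_pos: [0.4902, 0.3473, 0.13]
eef_rot: [-0.002, 0.07, 0.998, -0.001]
force: [-0.5, -0.4, -0.5]
width: 0.247
```

Call:
jog_arm(
  moves=[
    [[0, 0, 0, 0, 0, 0, 15], [0, 0, 0, 0, 0, 0, 15], [0, 0, 0, 0, 0, 0, 15]],
  ],
)

```text
time_s: 5.22
tool_pos: [0.4922, 0.3411, 0.1323]
eef_rot: [-0.001, 0.074, 0.997, -0.001]
force: [0.9, 0.1, -1.8]
width: 0.245
```

```bash
python3 -c "
from h import *
im=snap('side','s4'); crop(im,200,90,360,210,5,'s4a')
im=snap('top','t4'); crop(im,60,170,220,290,5,'t4a')
go(493,343.4,10,81.7)"
```

```text
t 5.32 pos [492.5 341.7 133.1] shift [ -0.3   1.9 123.1] turn [-0.  -0.  -0.1] F [ 0.7  1.1 -0.3] w 0.247
```

View pics/s4a.png

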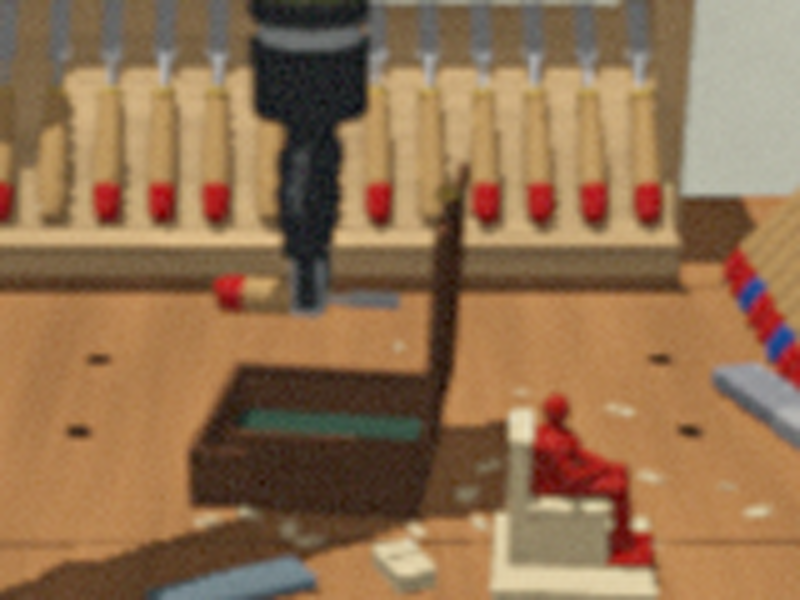

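View pics/t4a.png

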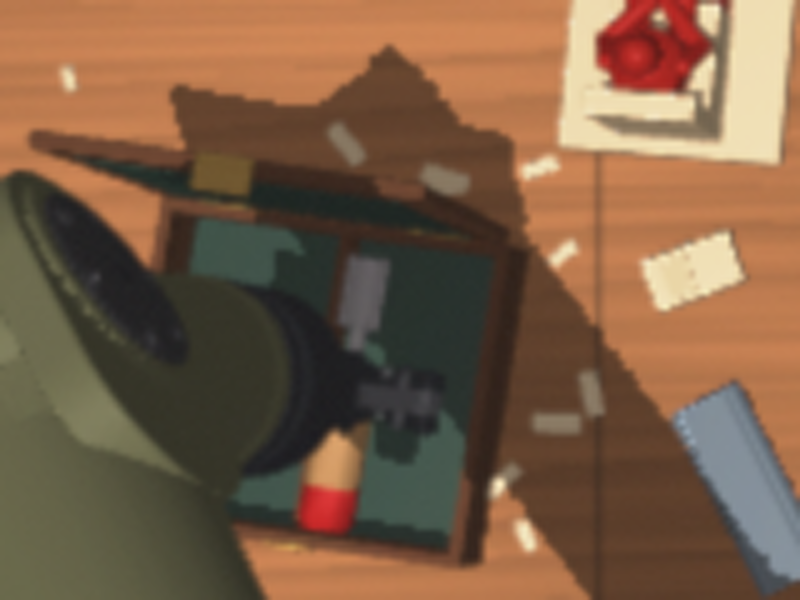

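```bash
python3 -c "
from h import *
f=lambda p,z:np.round(((ray('top',(np.array(p)+.5)/5-.5+[60,170],z)*1000)[:,:2]-[497,384])@np.array([[np.cos(a),-np.sin(a)],[np.sin(a),np.cos(a)]]),1)
a=np.radians(-8.3)
print('gouge butt,tip in case frame',f([(328,530),(372,258)],.142))
for z in(.3,.35,.4,.45): print(z,f([(20,175),(130,230),(240,275)],z).tolist())
print('lid top',f([(40,138),(385,185)],.2))
from plant import robot; print(robot.observe()['q'].round(2))
"
```

```text
gouge butt,tip in case frame [[-62.9 -46.4]
 [ 57.3 -47.5]]
0.3 [[66.7, 42.8], [51.3, -2.2], [39.8, -46.3]]
0.35 [[64.4, 20.6], [49.9, -22.0], [39.0, -63.9]]
0.4 [[62.2, -1.5], [48.5, -41.8], [38.2, -81.4]]
0.45 [[60.0, -23.7], [47.1, -61.7], [37.3, -99.0]]
lid top [[ 87.6  81.2]
 [ 86.6 -65.7]]
[-0.82  0.28  0.2   1.71 -0.06  1.16  0.82]
```

Call:
jog_arm(
  moves=[
    [[0, 3, 15, 0, 0, 0, 15], [0, 3, 35, 0, 0, 0, 15], [0, 3, 55, 0, 0, 0, 15], [0, 3, 75, 0, 0, 0, 15], [0, 3, 95, 0, 0, 0, 15], [0, 3, 108, 0, 0, 0, 15], [0, 3, 113, 0, 0, 0, 15], [0, 3, 113, 0, 0, 0, 15], [0, 3, 113, 0, 0, 0, 15]],
  ],
)

```text
time_s: 6.07
tool_pos: [0.4934, 0.3463, 0.0211]
eef_rot: [0.0, 0.073, 0.997, 0.0]
force: [-0.5, -0.3, -0.8]
width: 0.247
```

```bash
python3 -c "
from h import *
im=snap('top','t5'); crop(im,60,170,220,290,5,'t5a')
go(493,343.4,10,81.7)"
```

```text
t 6.12 pos [493.7 346.7  21.6] shift [ 0.2 -3.3 11.6] turn [ 0.1  0.1 -0. ] F [ 0.   0.8 -0.3] w 0.246
```

View pics/t5a.png

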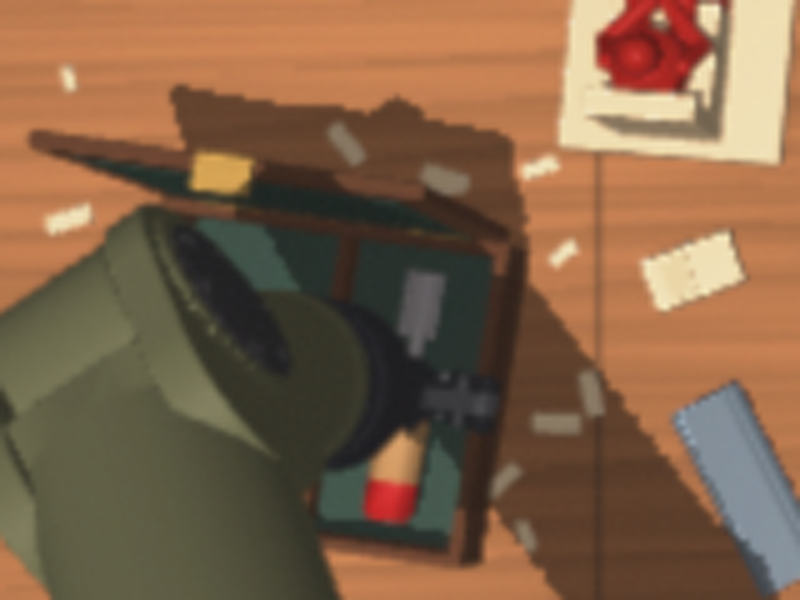

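The gouge is over the right-hand bay, centred between the divider at crop (350,290) and the right wall at (495,290). Lowering it to the felt.

Call:
jog_arm(
  moves=[
    [[0, 0, 3, 0, 0, 0, 15], [0, 0, 6, 0, 0, 0, 15], [0, 0, 8, 0, 0, 0, 15], [0, 0, 9, 0, 0, 0, 15], [0, 0, 10, 0, 0, 0, 15], [0, 0, 10, 0, 0, 0, 15], [0, 0, 10, 0, 0, 0, 15]],
  ],
)

```text
time_s: 6.7
tool_pos: [0.4928, 0.3463, 0.0104]
eef_rot: [0.0, 0.073, 0.997, 0.0]
force: [0.6, -0.1, -0.8]
width: 0.249
```

Call:
jog_arm(
  moves=[
    [[0, 0, 0.7, 0, 0, 0, 15], [0, 0, 1.2, 0, 0, 0, 15], [0, 0, 1.2, 0, 0, 0, 15], [0, 0, 1.2, 0, 0, 0, 15]],
  ],
)

```text
time_s: 7.03
tool_pos: [0.4929, 0.3463, 0.0103]
eef_rot: [0.0, 0.073, 0.997, 0.0]
force: [-2.7, -2.3, 6.4]
width: 0.246
```

Contact at 6 N, so the gouge is seated. Opening gently to about 34 mm, then lifting.

Call:
jog_arm(
  moves=[
    [[0, 0, 0, 0, 0, 0, 24], [0, 0, 0, 0, 0, 0, 28], [0, 0, 0, 0, 0, 0, 32], [0, 0, 0, 0, 0, 0, 35], [0, 0, 0, 0, 0, 0, 35], [0, 0, -5, 0, 0, 0, 35], [0, 0, -15, 0, 0, 0, 35], [0, 0, -35, 0, 0, 0, 35], [0, 0, -65, 0, 0, 0, 35], [0, 0, -100, 0, 0, 0, 35], [0, 0, -140, 0, 0, 0, 60], [0, 0, -150, 0, 0, 0, 60]],
  ],
)

```text
time_s: 8.03
tool_pos: [0.4959, 0.3483, 0.1674]
eef_rot: [0.004, 0.073, 0.997, 0.004]
force: [0.9, 1.4, 0.0]
width: 0.68
```

```bash
python3 -c "
from h import *
go(622,-203,150,78)"
```

```text
t 8.03 pos [495.9 348.3 167.4] shift [-204.5 -527.3   14.4] turn [0.5 0.4 3.7] F [0.9 1.4 0. ] w 0.68
```

Call:
jog_arm(
  moves=[
    [[-8, -20, 0, 0, 0, 0, 60], [-22, -55, 0, 0, 0, 0, 60], [-36, -90, 0, 0, 0, 0, 60], [-50, -125, 0, 0, 0, 1, 60], [-64, -160, 0, 0, 0, 1.5, 60], [-78, -195, 0, 0, 0, 2, 60], [-92, -230, 0, 0, 0, 2.5, 60], [-106, -265, 0, 0, 0, 3, 60], [-120, -300, 0, 0, 0, 3.5, 60], [-134, -335, 0, 0, 0, 3.5, 60], [-148, -370, 0, 0, 0, 3.5, 60], [-162, -405, 0, 0, 0, 3.5, 60]],
  ],
)

```text
time_s: 9.03
tool_pos: [0.595, -0.0797, 0.1604]
eef_rot: [0.001, 0.103, 0.995, 0.0]
force: [0.9, 0.3, 0.4]
width: 0.704
```

Call:
jog_arm(
  moves=[
    [[-12, -30, 5, 0, 0, 0, 60], [-24, -60, 15, 0, 0, 0, 60], [-36, -90, 25, 0, 0, 0, 60], [-44, -110, 35, 0, 0, 0, 60], [-46, -118, 40, 0, 0, 0, 60], [-46, -118, 40, 0, 0, 0, 60], [-46, -118, 40, 0, 0, 0, 60], [-46, -118, 40, 0, 0, 0, 60]],
  ],
)

```text
time_s: 9.7
tool_pos: [0.6161, -0.2004, 0.1199]
eef_rot: [0.0, 0.102, 0.995, 0.001]
force: [-0.5, 0.8, 0.3]
width: 0.703
```

```bash
python3 -c "
from h import *
im=snap('top','t6'); crop(im,60,170,220,290,5,'t6a'); crop(im,300,130,460,250,5,'t6b')
im=snap('side','s6');crop(im,240,200,400,320,5,'s6a')
go(624,-203.5,4,78)"
```

```text
t 9.8 pos [ 616.3 -200.4  120. ] shift [ -8.   -1.6 116. ] turn [0.1 0.1 0.4] F [-0.2  0.9  0.3] w 0.705
```

View pics/t6a.png

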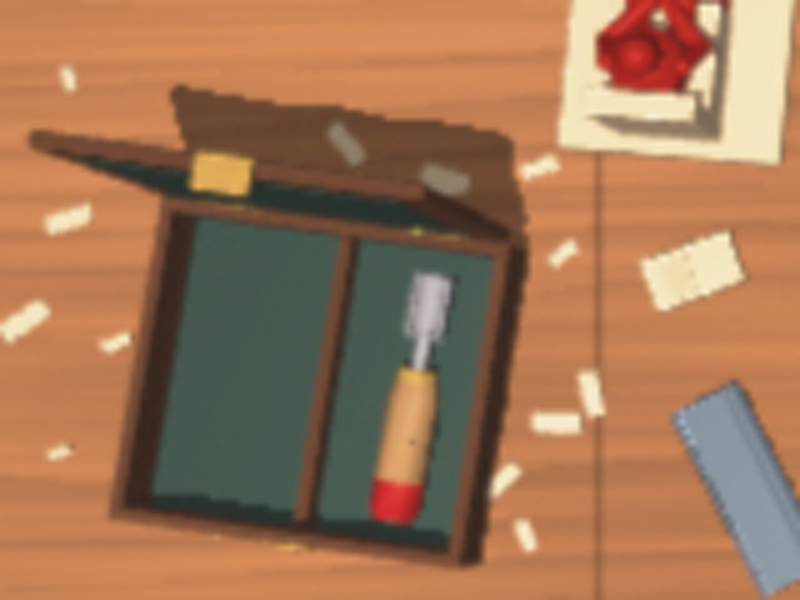

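View pics/t6b.png

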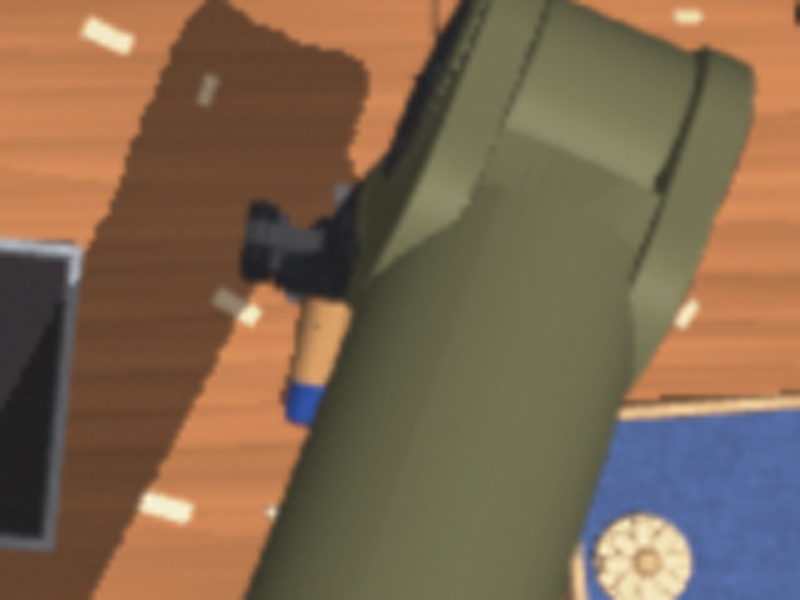

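View pics/s6a.png

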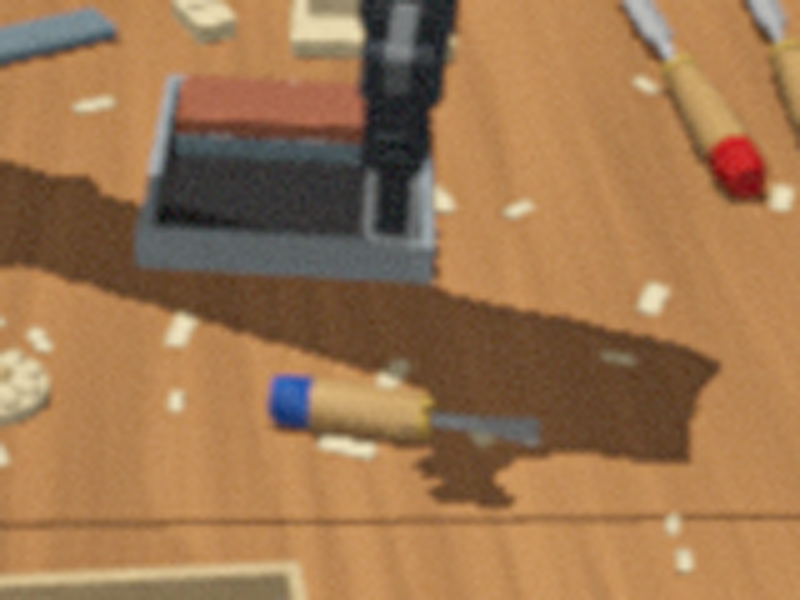

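The gouge lies lengthwise in the right-hand bay, from butt (396,522) to tip (430,272). The chisel is still at side crop (270–540, 375–450). I can use the released gouge to calibrate the cameras against the arm.

```bash
python3 -c "
from h import *
t=lambda p,z,o,s,n:np.round(ray(n,(np.array(p)+.5)/s-.5+o,z)*1000,1)
P=t([(430,272),(396,522)],.017,[60,170],5,'top');print('gouge now',P,P.mean(0))
print('side chisel', t([(270,398),(541,432)],.011,[240,200],5,'side'))
print('top chisel', t([(301,52),(275,195)],.011,[270,150],3,'top'))
"
```

```text
gouge now [[548.7 336.9  17. ]
 [427.3 352.8  17. ]] [488.   344.85  17.  ]
side chisel [[ 567.  -187.1   11. ]
 [ 686.1 -213.5   11. ]]
top chisel [[ 681.5 -216.2   11. ]
 [ 563.7 -191.6   11. ]]
```

Call:
jog_arm(
  moves=[
    [[-4, 0.6, 15, 0, 0, 0.4, 60], [-9, 0.6, 40, 0, 0, 0.4, 60], [-9, 0.6, 65, 0, 0, 0.4, 60], [-9, 0.6, 90, 0, 0, 0.4, 60], [-9, 0.6, 107, 0, 0, 0.4, 60], [-9, 0.6, 114, 0, 0, 0.4, 60], [-9, 0.6, 116, 0, 0, 0.4, 60], [-9, 0.6, 116, 0, 0, 0.4, 60]],
  ],
)

```text
time_s: 10.47
tool_pos: [0.6244, -0.2037, 0.0028]
eef_rot: [-0.0, 0.106, 0.994, 0.0]
force: [0.7, -0.9, 1.3]
width: 0.705
```

Call:
jog_arm(
  moves=[
    [[0, 0, 0, 0, 0, 0, 40], [0, 0, 0, 0, 0, 0, 30], [0, 0, 0, 0, 0, 0, 15], [0, 0, 0, 0, 0, 0, 15], [0, 0, 0, 0, 0, 0, 15], [0, 0, 0, 0, 0, 0, 15], [0, 0, 0, 0, 0, 0, 15], [0, 0, 0, 0, 0, 0, 15]],
  ],
)

```text
time_s: 11.13
tool_pos: [0.6255, -0.2044, 0.0047]
eef_rot: [0.001, 0.106, 0.994, 0.0]
force: [0.2, 0.2, 6.3]
width: 0.248
```

Call:
jog_arm(
  moves=[
    [[0, 0, -10, 0, 0, 0, 15], [0, 0, -30, 0, 0, 0, 15], [0, 0, -60, 0, 0, 0, 15], [0, 0, -95, 0, 0, 0, 15], [0, 0, -130, 0, 0, 0, 15], [0, 0, -150, 0, 0, 0, 15], [0, 0, -160, 0, 0, 0, 15], [0, 0, -160, 0, 0, 0, 15]],
  ],
)

```text
time_s: 11.8
tool_pos: [0.6254, -0.2047, 0.166]
eef_rot: [0.002, 0.106, 0.994, -0.0]
force: [1.1, -0.5, -1.1]
width: 0.246
```

```bash
python3 -c "
from h import *
im=snap('side','s7');crop(im,240,150,400,270,5,'s7a')
go(504,427,164,81.7)"
```

```text
t 11.85 pos [ 624.3 -204.2  163.5] shift [ 2.512e+02  5.914e+02 -5.000e-01] turn [ 0.   0.1 -3.9] F [-0.7 -0.2 -1.8] w 0.249
```

View pics/s7a.png

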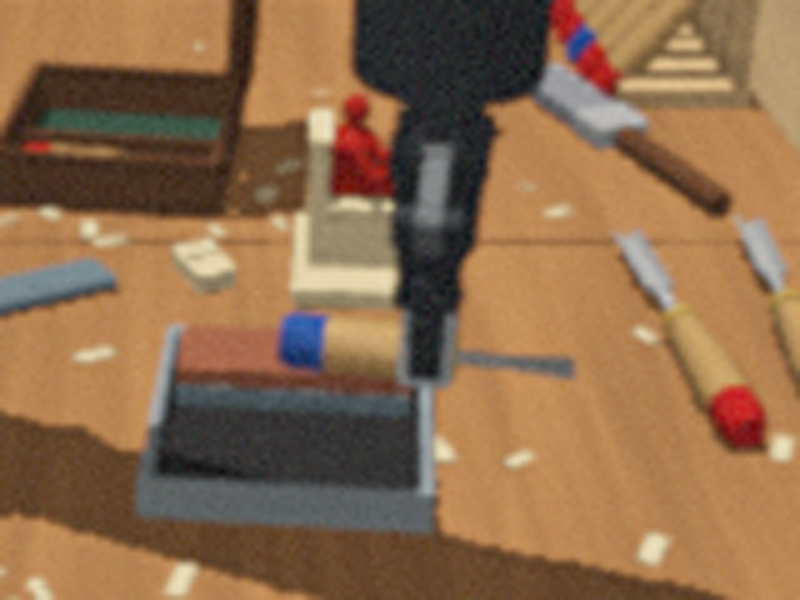

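Chisel held level. Carrying it round the low-x side so the blade stays clear of the open lid.

Call:
jog_arm(
  moves=[
    [[10, 16, 0, 0, 0, 0, 15], [29, 48, 0, 0, 0, 0, 15], [49, 81, 0, 0, 0, 0, 15], [69, 114, 0, 0, 0, -1, 15], [89, 147, 0, 0, 0, -1, 15], [109, 180, 0, 0, 0, -2, 15], [129, 213, 0, 0, 0, -2, 15], [149, 246, 0, 0, 0, -3, 15], [169, 279, 0, 0, 0, -3, 15], [189, 312, 0, 0, 0, -3.9, 15], [209, 345, 0, 0, 0, -3.9, 15], [229, 378, 0, 0, 0, -3.9, 15]],
  ],
)

```text
time_s: 12.85
tool_pos: [0.4779, 0.2148, 0.1606]
eef_rot: [-0.002, 0.072, 0.997, -0.001]
force: [0.3, 1.2, -1.2]
width: 0.248
```

Call:
jog_arm(
  moves=[
    [[10, 20, 0, 0, 0, 0, 15], [10, 40, 0, 0, 0, 0, 15], [10, 60, 0, 0, 0, 0, 15], [10, 60, 0, 0, 0, 0, 15]],
  ],
)

```text
time_s: 13.18
tool_pos: [0.4767, 0.279, 0.1603]
eef_rot: [-0.002, 0.069, 0.998, -0.0]
force: [-1.2, 1.2, 0.2]
width: 0.248
```

```bash
python3 -c "
from h import *
go(500,425.5,140,81.7)"
```

```text
t 13.18 pos [476.7 279.  160.3] shift [ -2.9 148.3  20.2] turn [-0.  -0.2  0.3] F [-1.2  1.2  0.2] w 0.248
```

Call:
jog_arm(
  moves=[
    [[0, 25, 0, 0, 0, 0, 15], [0, 60, 0, 0, 0, 0, 15], [0, 95, 5, 0, 0, 0, 15], [0, 125, 10, 0, 0, 0, 15], [-2, 145, 15, 0, 0, 0, 15], [-3, 150, 20, 0, 0, 0, 15], [-3, 150, 20, 0, 0, 0, 15], [-3, 150, 20, 0, 0, 0, 15], [-3, 150, 20, 0, 0, 0, 15]],
  ],
)

```text
time_s: 13.93
tool_pos: [0.5043, 0.42, 0.1426]
eef_rot: [-0.0, 0.074, 0.997, -0.001]
force: [0.2, -0.7, -0.8]
width: 0.248
```

```bash
python3 -c "
from h import *
im=snap('top','t8'); crop(im,60,170,220,290,5,'t8a')
im=snap('side','s8'); crop(im,200,90,360,210,5,'s8a')
go(504,425.5,22,81.7)"
```

```text
t 14.03 pos [504.6 420.7 143.6] shift [  1.3   4.7 121.6] turn [-0.   0.  -0.2] F [-1.  -0.5 -0.4] w 0.248
```

View pics/t8a.png

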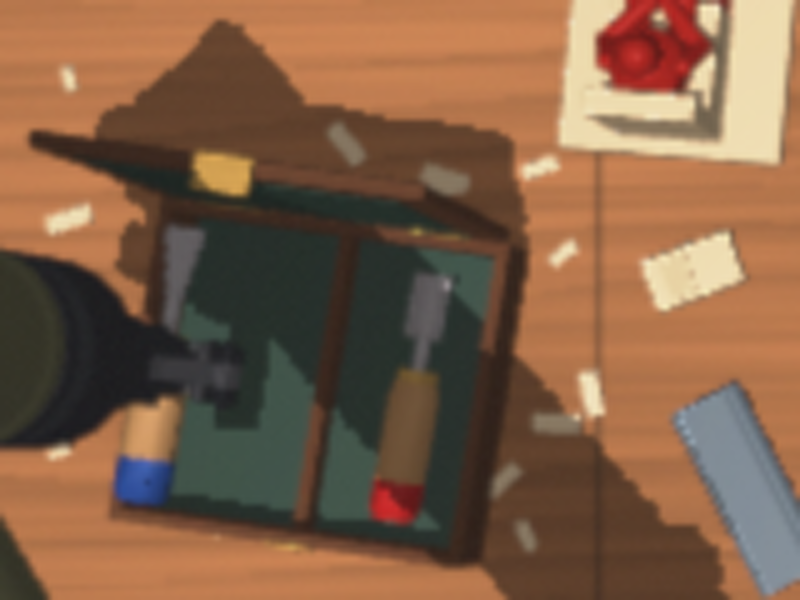

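View pics/s8a.png

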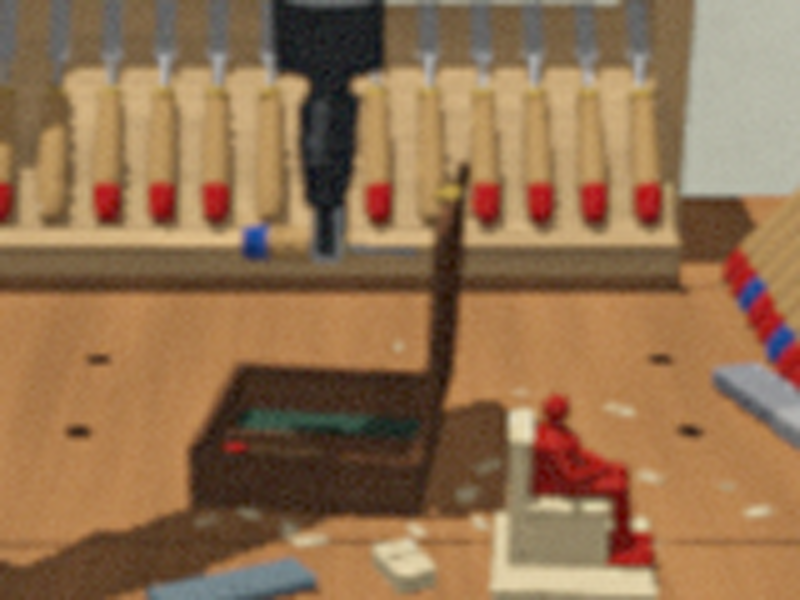

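Call:
jog_arm(
  moves=[
    [[1, 4, 15, 0, 0, 0, 15], [1, 4, 35, 0, 0, 0, 15], [1, 4, 55, 0, 0, 0, 15], [1, 4, 75, 0, 0, 0, 15], [1, 4, 95, 0, 0, 0, 15], [1, 4, 112, 0, 0, 0, 15], [1, 4, 121, 0, 0, 0, 15], [1, 4, 122, 0, 0, 0, 15], [1, 4, 122, 0, 0, 0, 15]],
  ],
)

```text
time_s: 14.78
tool_pos: [0.5038, 0.4262, 0.0215]
eef_rot: [0.0, 0.073, 0.997, -0.0]
force: [0.7, 0.2, -0.3]
width: 0.248
```

```bash
python3 -c "
from h import *
im=snap('top','t9'); crop(im,60,170,220,290,5,'t9a')
go(503.5,425.5,11,81.7)"
```

```text
t 14.83 pos [504.3 426.8  22.4] shift [ 0.6 -1.4 11.4] turn [ 0.1  0.1 -0. ] F [ 0.8  0.3 -1. ] w 0.245
```

View pics/t9a.png

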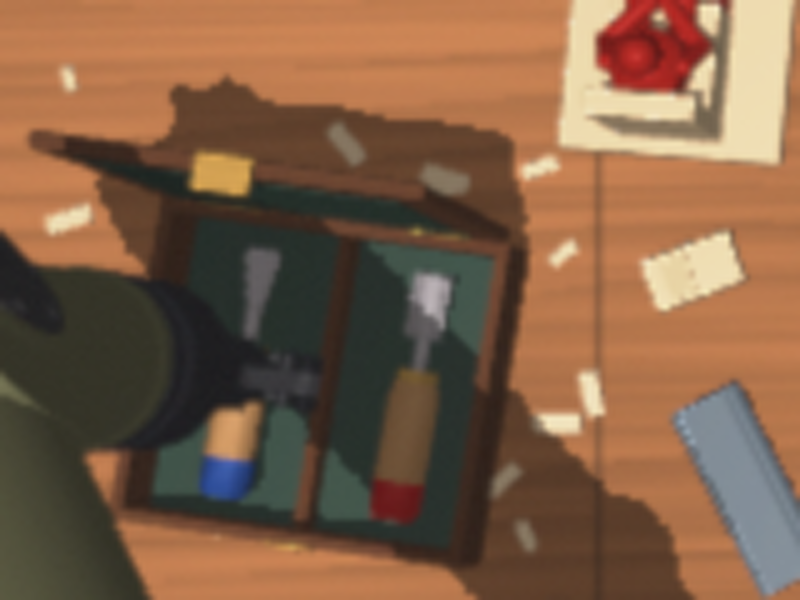

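The chisel sits over the left-hand bay at crop (200–280, 250–500), clear of the walls. Lowering it to contact.

Call:
jog_arm(
  moves=[
    [[0, 0, 3, 0, 0, 0, 15], [0, 0, 6, 0, 0, 0, 15], [0, 0, 8, 0, 0, 0, 15], [0, 0, 9.5, 0, 0, 0, 15], [0, 0, 10.5, 0, 0, 0, 15], [0, 0, 11, 0, 0, 0, 15], [0, 0, 11, 0, 0, 0, 15], [0, 0, 11, 0, 0, 0, 15]],
  ],
)

```text
time_s: 15.5
tool_pos: [0.5035, 0.4267, 0.0107]
eef_rot: [-0.0, 0.073, 0.997, 0.0]
force: [-2.3, -1.2, 4.3]
width: 0.25
```

Call:
jog_arm(
  moves=[
    [[0, 0, 0.3, 0, 0, 0, 24], [0, 0, 0.3, 0, 0, 0, 28], [0, 0, 0.3, 0, 0, 0, 32], [0, 0, 0.3, 0, 0, 0, 35], [0, 0, 0.3, 0, 0, 0, 35], [0, 0, -5, 0, 0, 0, 35], [0, 0, -15, 0, 0, 0, 35], [0, 0, -35, 0, 0, 0, 35], [0, 0, -65, 0, 0, 0, 35], [0, 0, -100, 0, 0, 0, 35], [0, 0, -140, 0, 0, 0, 60], [0, 0, -150, 0, 0, 0, 60]],
  ],
)

```text
time_s: 16.5
tool_pos: [0.5065, 0.429, 0.169]
eef_rot: [0.004, 0.073, 0.997, 0.005]
force: [0.6, 1.7, 1.9]
width: 0.681
```

```bash
python3 -c "
from h import *
go(443.5,183,140,116.3)"
```

```text
t 16.5 pos [506.5 429.  169. ] shift [  26.9 -252.8   26.4] turn [  0.4   0.6 -34.6] F [0.6 1.7 1.9] w 0.681
```

Call:
jog_arm(
  moves=[
    [[2, -15, 0, 0, 0, 0, 70], [5, -45, 0, 0, 0, -3, 70], [8, -80, 0, 0, 0, -8, 70], [11, -115, 0, 0, 0, -13, 70], [15, -150, 5, 0, 0, -18, 70], [19, -185, 15, 0, 0, -23, 70], [22, -215, 25, 0, 0, -28, 70], [24, -240, 35, 0, 0, -32, 70], [24, -250, 40, 0, 0, -34.6, 70], [24, -250, 40, 0, 0, -34.6, 70], [24, -250, 40, 0, 0, -34.6, 70], [24, -250, 40, 0, 0, -34.6, 70]],
  ],
)

```text
time_s: 17.5
tool_pos: [0.4443, 0.1843, 0.1213]
eef_rot: [0.001, -0.227, 0.974, 0.001]
force: [0.7, -0.3, 0.4]
width: 0.817
```

```bash
python3 -c "
from h import *
im=snap('top','t10'); crop(im,60,170,240,305,4,'t10a')
im=snap('side','s10'); crop(im,200,120,360,240,5,'s10a')
go(443.5,183.4,2.5,116.3)"
```

```text
t 17.6 pos [444.2 184.4 121. ] shift [  1.3  -0.6 118.5] turn [0.  0.1 0.1] F [ 0.3 -0.1  0.2] w 0.821
```

View pics/t10a.png

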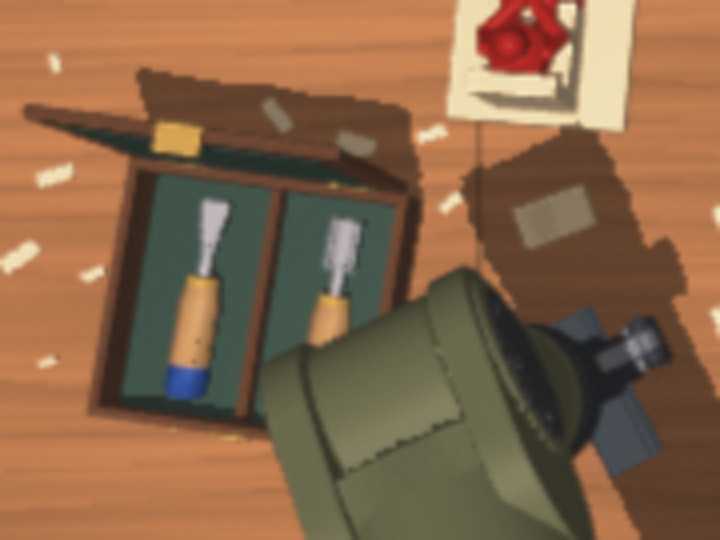

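View pics/s10a.png

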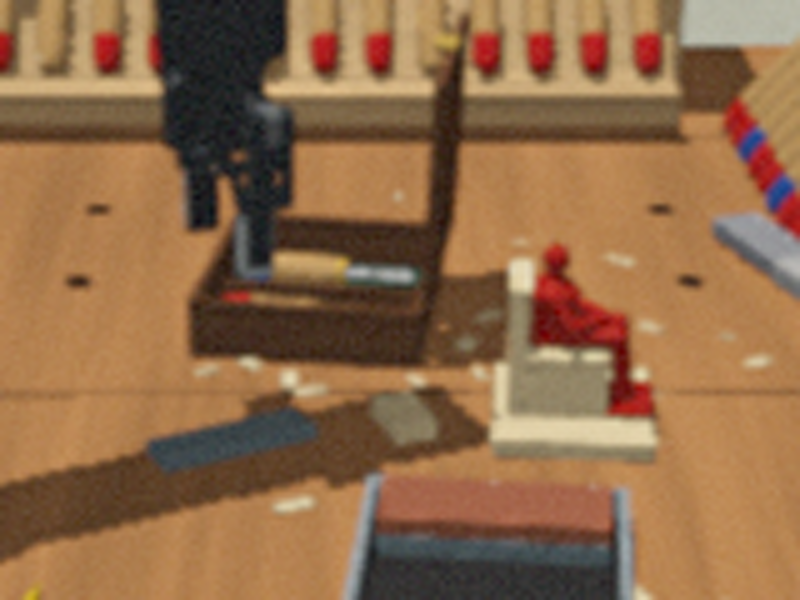

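Both tools lie lengthwise in their bays, chisel left and gouge right. The open gripper is over the slip, whose visible part is at crop (600,380). Descending.

Call:
jog_arm(
  moves=[
    [[1, -0.6, 15, 0, 0, 0, 70], [1, -0.6, 40, 0, 0, 0, 70], [1, -0.6, 65, 0, 0, 0, 70], [1, -0.6, 90, 0, 0, 0, 70], [1, -0.6, 108, 0, 0, 0, 70], [1, -0.6, 116, 0, 0, 0, 70], [1, -0.6, 118.5, 0, 0, 0, 70], [1, -0.6, 118.5, 0, 0, 0, 70], [1, -0.6, 118.5, 0, 0, 0, 70]],
  ],
)

```text
time_s: 18.35
tool_pos: [0.444, 0.1826, 0.0027]
eef_rot: [0.001, -0.228, 0.974, 0.0]
force: [0.2, 0.3, 0.3]
width: 0.822
```

Call:
jog_arm(
  moves=[
    [[0, 0, 0, 0, 0, 0, 55], [0, 0, 0, 0, 0, 0, 45], [0, 0, 0, 0, 0, 0, 30], [0, 0, 0, 0, 0, 0, 30], [0, 0, 0, 0, 0, 0, 30], [0, 0, 0, 0, 0, 0, 30], [0, 0, 0, 0, 0, 0, 30]],
  ],
)

```text
time_s: 18.93
tool_pos: [0.4438, 0.1824, 0.0029]
eef_rot: [0.001, -0.227, 0.974, 0.0]
force: [-1.7, -0.2, 6.9]
width: 0.433
```

```bash
python3 -c "
from h import *
im=snap('side','s11'); crop(im,200,120,360,240,5,'s11a')
go(443.5,183.4,2.5,116.3)"
```

```text
t 18.98 pos [443.8 182.4   2.8] shift [-0.2  1.1  0.3] turn [ 0.   0.1 -0. ] F [-0.8  0.1  6. ] w 0.434
```

View pics/s11a.png

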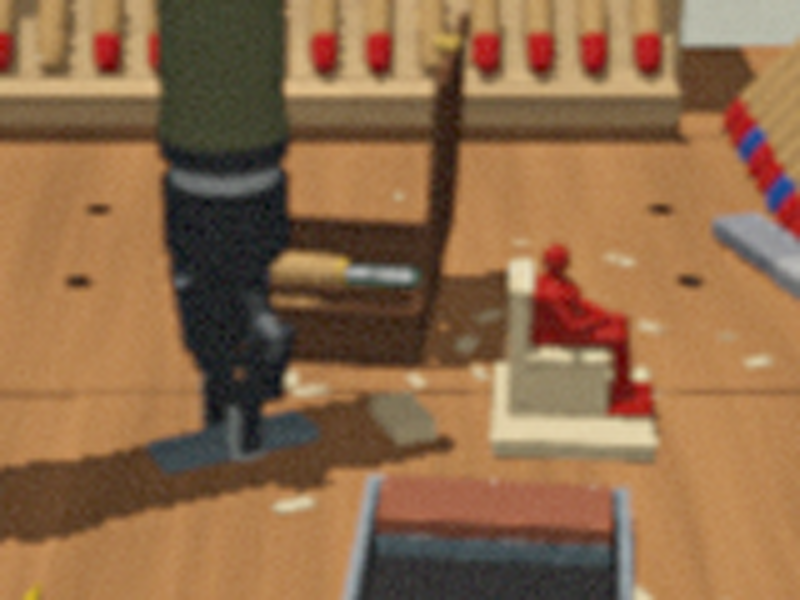

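Call:
jog_arm(
  moves=[
    [[0, 0, -8, 0, 0, 0, 30], [0, 0, -25, 0, 0, 0, 30], [0, 0, -50, 0, 0, 0, 30], [0, 0, -75, 0, 0, 0, 30], [0, 0, -95, 0, 0, 0, 30], [0, 0, -100, 0, 0, 0, 30], [0, 0, -100, 0, 0, 0, 30]],
  ],
)

```text
time_s: 19.57
tool_pos: [0.444, 0.1823, 0.1033]
eef_rot: [0.002, -0.227, 0.974, 0.001]
force: [-0.5, -0.3, -1.0]
width: 0.433
```

```bash
python3 -c "
from h import *
go(587,-17,103,83.8)"
```

```text
t 19.57 pos [444.  182.3 103.3] shift [ -40.  -242.     0.4] turn [ 0.1  0.2 32.5] F [-0.5 -0.3 -1. ] w 0.433
```

Call:
jog_arm(
  moves=[
    [[-3, -15, 0, 0, 0, 1, 30], [-7, -40, 0, 0, 0, 5, 30], [-12, -70, 0, 0, 0, 9, 30], [-17, -100, 0, 0, 0, 13, 30], [-22, -130, 0, 0, 0, 17, 30], [-27, -160, 0, 0, 0, 21, 30], [-32, -190, 0, 0, 0, 25, 30], [-36, -215, 0, 0, 0, 29, 30], [-39, -235, 0, 0, 0, 32, 30], [-40, -242, 0, 0, 0, 32.5, 30], [-40, -242, 0, 0, 0, 32.5, 30], [-40, -242, 0, 0, 0, 32.5, 30]],
  ],
)

```text
time_s: 20.57
tool_pos: [0.5848, -0.0173, 0.1001]
eef_rot: [-0.002, 0.054, 0.999, -0.0]
force: [0.3, 0.9, -1.2]
width: 0.428
```

```bash
python3 -c "
from h import *
im=snap('side','s12'); crop(im,220,150,380,270,5,'s12a')
im=snap('top','t12'); crop(im,210,150,370,270,5,'t12a')
go(587,-17,8,83.8)"
```

```text
t 20.67 pos [584.9 -15.8 100.8] shift [-2.4 -1.  92.7] turn [ 0.  -0.1  0.1] F [-0.3  0.7 -0.8] w 0.428
```

View pics/s12a.png

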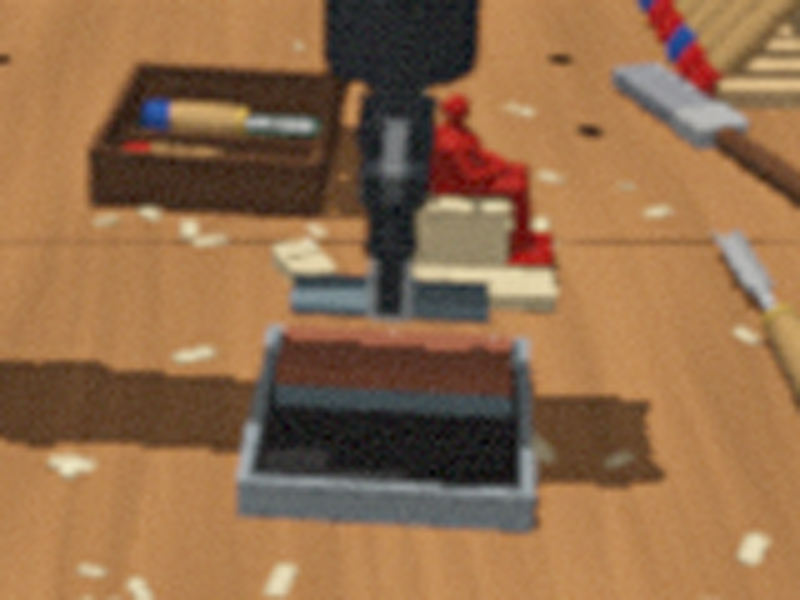

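View pics/t12a.png

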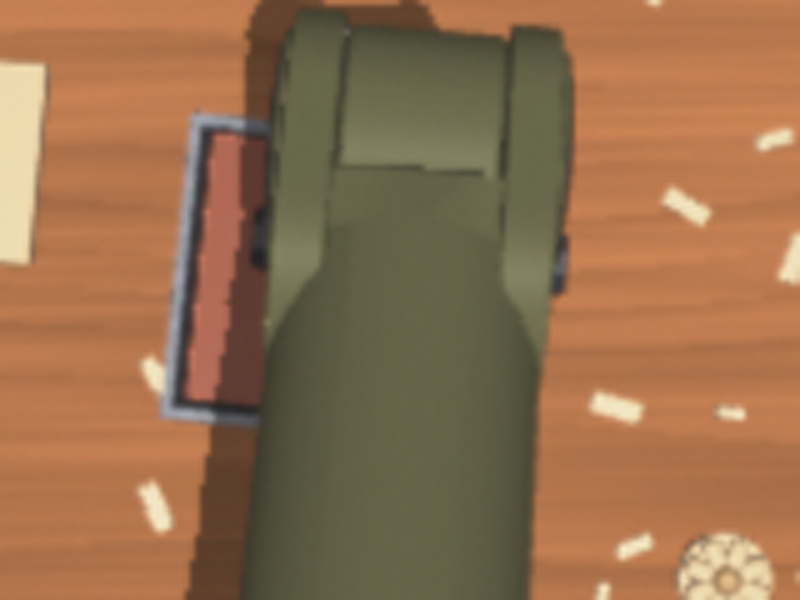

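The slip is level and centred in the grip, spanning side crop 291–488, above the free floor. Descending.

Call:
jog_arm(
  moves=[
    [[-1, -1, 10, 0, 0, 0, 30], [-2, -1, 30, 0, 0, 0, 30], [-2, -1, 50, 0, 0, 0, 30], [-2, -1, 68, 0, 0, 0, 30], [-2, -1, 78, 0, 0, 0, 30], [-2, -1, 83, 0, 0, 0, 30], [-2, -1, 87, 0, 0, 0, 30], [-2, -1, 90, 0, 0, 0, 30], [-2, -1, 91, 0, 0, 0, 30], [-2, -1, 91, 0, 0, 0, 30]],
  ],
)

```text
time_s: 21.5
tool_pos: [0.5883, -0.0186, 0.0112]
eef_rot: [0.001, 0.054, 0.999, 0.0]
force: [0.1, 1.0, -0.4]
width: 0.43
```

```bash
python3 -c "
from h import *
im=snap('side','s13'); crop(im,220,150,380,270,5,'s13a')
go(587,-17,8,83.8)"
```

```text
t 21.55 pos [588.4 -18.7  11.3] shift [1.6 1.5 3.3] turn [ 0.   0.1 -0. ] F [-0.7  0.3 -1.2] w 0.43
```

View pics/s13a.png

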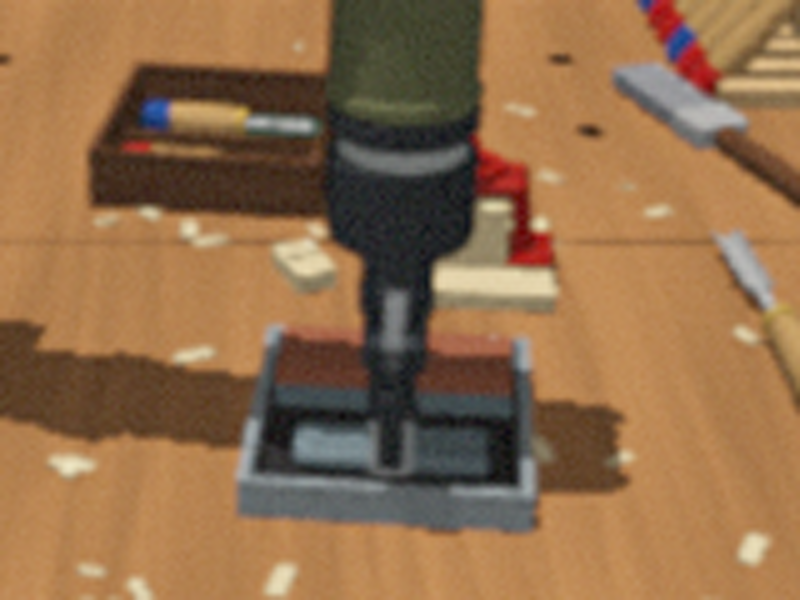

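The slip hovers about 3 mm over the free floor, well inside the walls at crop (295–490, 425–470). Lowering to contact.

Call:
jog_arm(
  moves=[
    [[0, 0, 1, 0, 0, 0, 30], [0, 0, 2, 0, 0, 0, 30], [0, 0, 3, 0, 0, 0, 30], [0, 0, 4, 0, 0, 0, 30], [0, 0, 4, 0, 0, 0, 30], [0, 0, 4, 0, 0, 0, 30]],
  ],
)

```text
time_s: 22.05
tool_pos: [0.5881, -0.0187, 0.0079]
eef_rot: [0.0, 0.054, 0.999, 0.0]
force: [-3.2, 0.2, 7.1]
width: 0.427
```

Call:
jog_arm(
  moves=[
    [[0, 0, 0, 0, 0, 0, 40], [0, 0, 0, 0, 0, 0, 43], [0, 0, 0, 0, 0, 0, 46], [0, 0, 0, 0, 0, 0, 48], [0, 0, 0, 0, 0, 0, 48], [0, 0, -4, 0, 0, 0, 48], [0, 0, -15, 0, 0, 0, 48], [0, 0, -35, 0, 0, 0, 48], [0, 0, -65, 0, 0, 0, 60], [0, 0, -90, 0, 0, 0, 70], [0, 0, -100, 0, 0, 0, 75], [0, 0, -100, 0, 0, 0, 75]],
  ],
)

```text
time_s: 23.05
tool_pos: [0.5903, -0.0188, 0.1105]
eef_rot: [0.003, 0.054, 0.999, 0.001]
force: [0.3, -0.0, -0.4]
width: 0.88
```

```bash
python3 -c "
from h import *
go(442,-170,107,30)"
```

```text
t 23.05 pos [590.3 -18.8 110.5] shift [ 131.  -166.4    2.4] turn [ 0.3  0.3 53.8] F [ 0.3 -0.  -0.4] w 0.88
```

Call:
jog_arm(
  moves=[
    [[10, -12, 0, 0, 0, 3, 75], [25, -32, 0, 0, 0, 9, 75], [42, -54, 0, 0, 0, 15, 75], [60, -76, 0, 0, 0, 21, 75], [77, -98, 0, 0, 0, 27, 75], [94, -120, 0, 0, 0, 33, 75], [110, -140, 0, 0, 0, 39, 75], [122, -156, 0, 0, 0, 45, 75], [128, -164, 0, 0, 0, 50, 75], [129, -166, 0, 0, 0, 54, 75], [129, -166, 0, 0, 0, 54, 75], [129, -166, 0, 0, 0, 54, 75]],
  ],
)

```text
time_s: 24.05
tool_pos: [0.4411, -0.1694, 0.1058]
eef_rot: [-0.001, 0.501, 0.866, -0.0]
force: [0.4, 0.6, -0.3]
width: 0.876
```

```bash
python3 -c "
from h import *
im=snap('side','s14'); crop(im,180,170,380,320,4,'s14a')
im=snap('top','t14'); crop(im,210,150,410,300,4,'t14a')
go(442,-170,3,30)"
```

```text
t 24.15 pos [ 441.6 -169.1  106.1] shift [ -1.   -0.  103.1] turn [-0.  -0.  -0.1] F [ 1.  -0.   0.3] w 0.879
```

View pics/s14a.png

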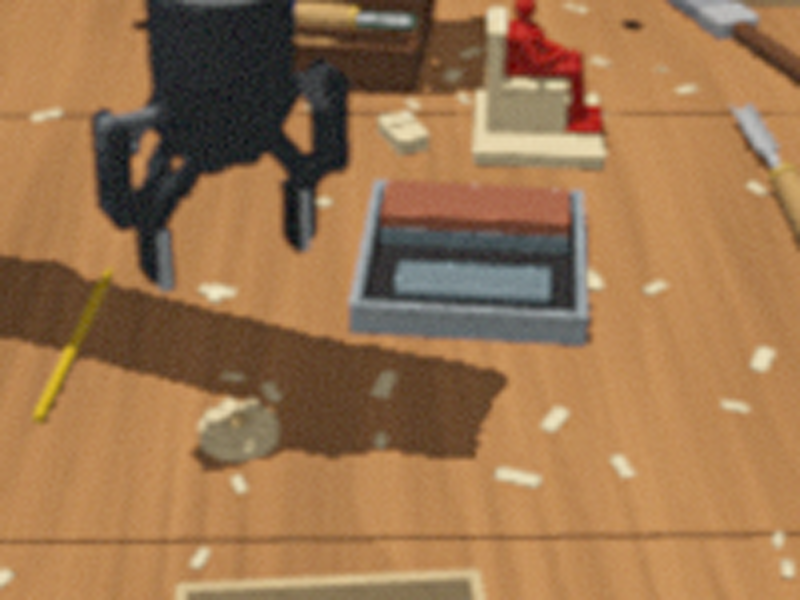

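View pics/t14a.png

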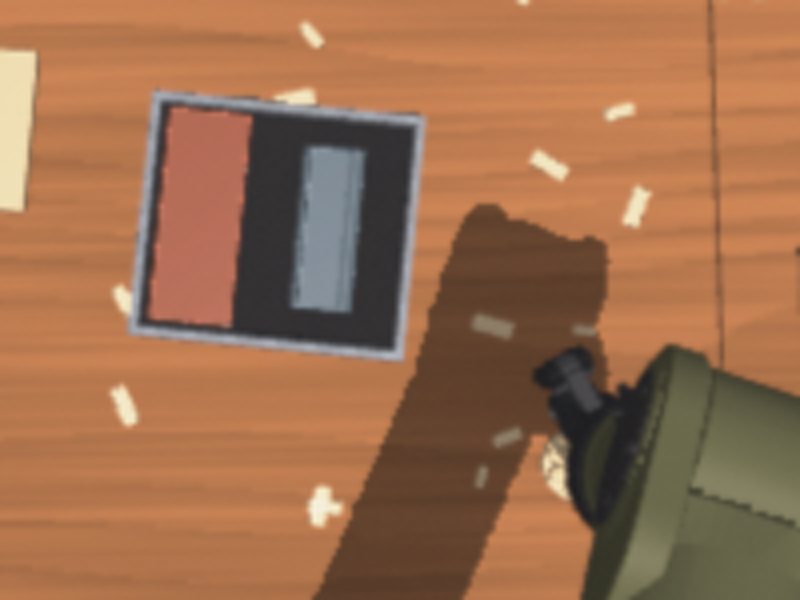

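The slip lies flat and centred on the free floor, at top crop (328,228). The open jaws are above the rosette. Descending.

Call:
jog_arm(
  moves=[
    [[-1, 0, 15, 0, 0, 0, 75], [-1, 0, 35, 0, 0, 0, 75], [-1, 0, 60, 0, 0, 0, 75], [-1, 0, 80, 0, 0, 0, 75], [-1, 0, 94, 0, 0, 0, 75], [-1, 0, 101, 0, 0, 0, 75], [-1, 0, 102.5, 0, 0, 0, 75], [-1, 0, 102.5, 0, 0, 0, 75], [-1, 0, 102.5, 0, 0, 0, 75]],
  ],
)

```text
time_s: 24.9
tool_pos: [0.443, -0.1707, 0.0048]
eef_rot: [0.001, 0.501, 0.865, 0.0]
force: [-0.1, 0.5, -0.3]
width: 0.877
```

Call:
jog_arm(
  moves=[
    [[0, 0, 0, 0, 0, 0, 60], [0, 0, 0, 0, 0, 0, 50], [0, 0, 0, 0, 0, 0, 40], [0, 0, 0, 0, 0, 0, 40], [0, 0, 0, 0, 0, 0, 40], [0, 0, 0, 0, 0, 0, 40], [0, 0, 0, 0, 0, 0, 40]],
  ],
  squeeze=30,
)

```text
time_s: 25.48
tool_pos: [0.443, -0.1707, 0.0052]
eef_rot: [0.001, 0.502, 0.865, 0.001]
force: [-1.1, 0.6, 5.2]
width: 0.516
```

```bash
python3 -c "
from h import *
im=snap('side','s15'); crop(im,180,170,380,320,4,'s15a')
a=np.radians(2.8); print(500-(-28)*np.sin(a), -396.5-28*np.cos(a))
go(501.4,-424.5,103,2.8)"
```

```text
501.36779355427717 -424.46657184556017
t 25.53 pos [ 442.9 -170.7    5.2] shift [-249.4  -75.2  -97.8] turn [ 0.1  0.  27. ] F [-1.1 -0.8  4.6] w 0.519
```

View pics/s15a.png

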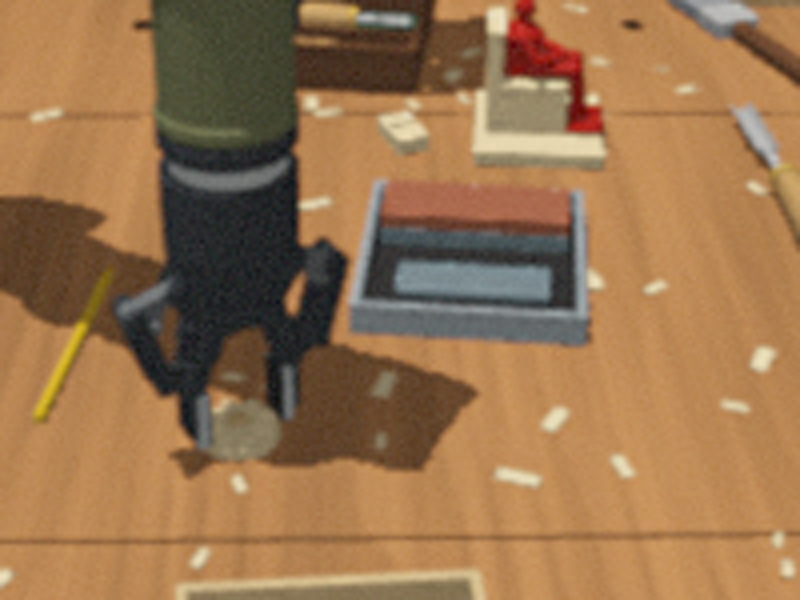

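Rosette gripped at 44 mm opening. Lifting and carrying it to the plywood tray.

Call:
jog_arm(
  moves=[
    [[0, 0, -8, 0, 0, 0, 40], [0, 0, -25, 0, 0, 0, 40], [0, 0, -50, 0, 0, 0, 40], [0, 0, -75, 0, 0, 0, 40], [0, 0, -95, 0, 0, 0, 40], [0, 0, -100, 0, 0, 0, 40], [0, 0, -100, 0, 0, 0, 40]],
  ],
)

```text
time_s: 26.12
tool_pos: [0.4435, -0.1709, 0.106]
eef_rot: [0.002, 0.502, 0.865, 0.001]
force: [0.2, -0.9, -0.0]
width: 0.518
```

Call:
jog_arm(
  moves=[
    [[-12, -4, 0, 0, 0, 1, 40], [-35, -10, 0, 0, 0, 4, 40], [-65, -20, 0, 0, 0, 7, 40], [-95, -28, 0, 0, 0, 10, 40], [-125, -37, 0, 0, 0, 13, 40], [-155, -46, 0, 0, 0, 16, 40], [-185, -55, 0, 0, 0, 19, 40], [-212, -64, 0, 0, 0, 22, 40], [-235, -71, 0, 0, 0, 25, 40], [-249, -75, 0, 0, 0, 27, 40], [-249, -75, 0, 0, 0, 27, 40], [-249, -75, 0, 0, 0, 27, 40]],
  ],
)

```text
time_s: 27.12
tool_pos: [0.4989, -0.4251, 0.1019]
eef_rot: [-0.002, 0.69, 0.723, -0.001]
force: [-0.5, 0.2, -0.3]
width: 0.518
```

```bash
python3 -c "
from h import *
im=snap('side','s16'); crop(im,180,220,380,370,4,'s16a')
im=snap('top','t16'); crop(im,370,170,530,290,5,'t16a')
go(501.4,-424.5,10,2.8)"
```

```text
t 27.22 pos [ 500.  -423.   102.6] shift [-1.7  1.5 92.6] turn [-0.1 -0.1  0. ] F [ 0.1 -0.6 -0. ] w 0.517
```

View pics/s16a.png

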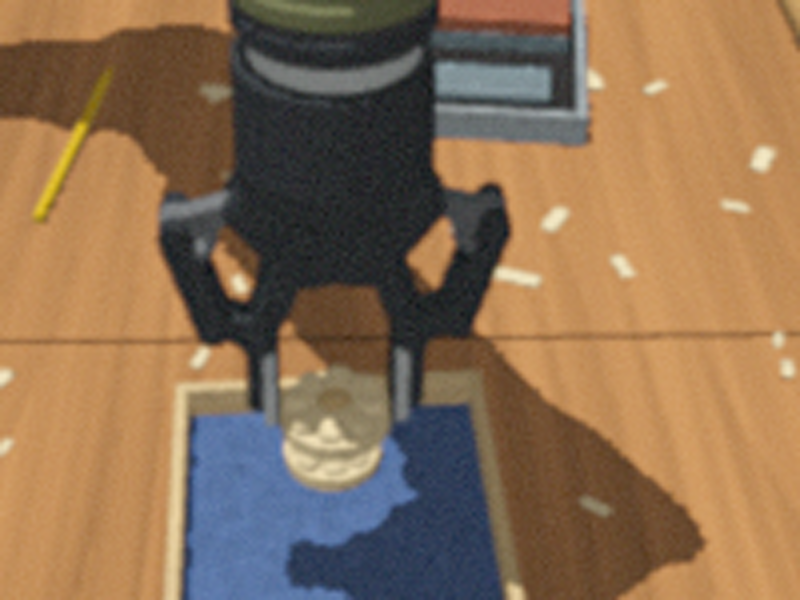

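View pics/t16a.png

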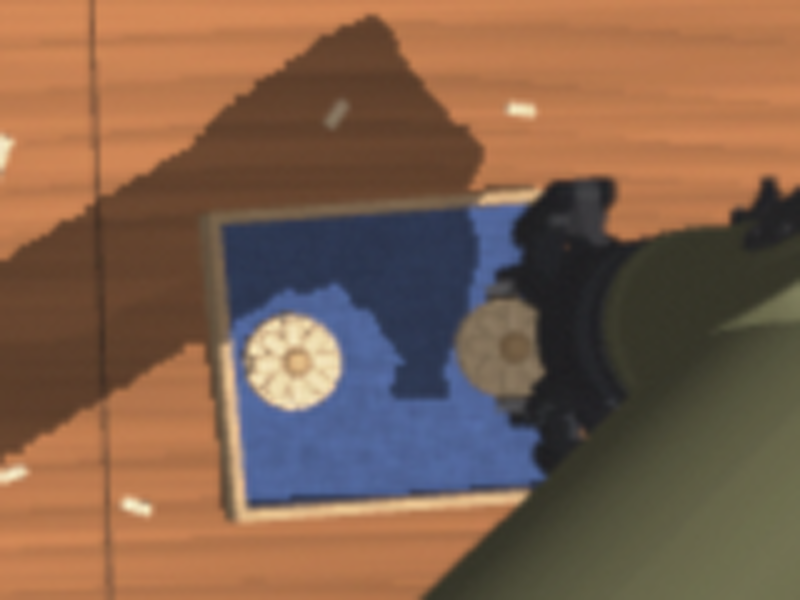

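The rosette is held level and face up above the free floor, with the finished one at top crop (295,362). Lowering.

Call:
jog_arm(
  moves=[
    [[-1, 1, 12, 0, 0, 0, 40], [-1, 1, 32, 0, 0, 0, 40], [-1, 1, 52, 0, 0, 0, 40], [-1, 1, 70, 0, 0, 0, 40], [-1, 1, 80, 0, 0, 0, 40], [-1, 1, 86, 0, 0, 0, 40], [-1, 1, 88, 0, 0, 0, 40], [-1, 1, 88, 0, 0, 0, 40], [-1, 1, 88, 0, 0, 0, 40]],
  ],
)

```text
time_s: 27.97
tool_pos: [0.5023, -0.4253, 0.0171]
eef_rot: [0.001, 0.69, 0.724, 0.0]
force: [0.4, 0.6, 0.5]
width: 0.517
```

Call:
jog_arm(
  moves=[
    [[0, 0, 1, 0, 0, 0, 40], [0, 0, 2, 0, 0, 0, 40], [0, 0, 3, 0, 0, 0, 40], [0, 0, 3.5, 0, 0, 0, 40], [0, 0, 3.5, 0, 0, 0, 40], [0, 0, 3.5, 0, 0, 0, 40]],
  ],
)

```text
time_s: 28.47
tool_pos: [0.5018, -0.4249, 0.0126]
eef_rot: [-0.0, 0.69, 0.724, 0.0]
force: [-0.4, -0.5, -0.1]
width: 0.517
```

Call:
jog_arm(
  moves=[
    [[0, 0, 1, 0, 0, 0, 40], [0, 0, 2, 0, 0, 0, 40], [0, 0, 2.5, 0, 0, 0, 40], [0, 0, 3, 0, 0, 0, 40], [0, 0, 3, 0, 0, 0, 40], [0, 0, 3, 0, 0, 0, 40]],
  ],
)

```text
time_s: 28.97
tool_pos: [0.5018, -0.425, 0.0103]
eef_rot: [-0.0, 0.69, 0.724, 0.0]
force: [-1.2, 1.0, 4.6]
width: 0.518
```

Call:
jog_arm(
  moves=[
    [[0, 0, 0, 0, 0, 0, 47], [0, 0, 0, 0, 0, 0, 51], [0, 0, 0, 0, 0, 0, 56], [0, 0, 0, 0, 0, 0, 60], [0, 0, 0, 0, 0, 0, 60], [0, 0, -4, 0, 0, 0, 60], [0, 0, -15, 0, 0, 0, 60], [0, 0, -40, 0, 0, 0, 60], [0, 0, -75, 0, 0, 0, 60], [0, 0, -110, 0, 0, 0, 60], [0, 0, -150, 0, 0, 0, 30], [0, 0, -185, 0, 0, 0, 0]],
  ],
)

```text
time_s: 29.97
tool_pos: [0.5016, -0.4254, 0.1982]
eef_rot: [0.001, 0.69, 0.724, 0.0]
force: [0.7, -0.9, -0.1]
width: 0.428
```

```bash
python3 -c "
from h import *
im=snap('side','s17'); crop(im,180,220,380,370,4,'s17a')
go(501.4,-424.5,10,2.8)
f=np.array
a=np.radians(-8.3);c=f([497.6,384.5]);X=f([np.cos(a),np.sin(a)]);Y=f([-np.sin(a),np.cos(a)])
for x,y in[(78,0),(82,0),(82,85),(82,-85),(120,0)]: print((x,y),(c+x*X+y*Y).round(1), np.hypot(*(c+x*X+y*Y)).round())
from plant import robot; print(robot.observe()['q'].round(2))
"
```

```text
t 30.02 pos [ 504.1 -428.3  206.1] shift [  5.6  -4.6 196. ] turn [ 0.6  0.5 -0.1] F [ 1.9 -1.5  5.2] w 0.342
(78, 0) [574.8 373.2] 685.0
(82, 0) [578.7 372.7] 688.0
(82, 85) [591.  456.8] 747.0
(82, -85) [566.5 288.6] 636.0
(120, 0) [616.3 367.2] 717.0
[ 0.05  0.44  0.83  1.49 -0.33  1.34  0.95]
```

View pics/s17a.png

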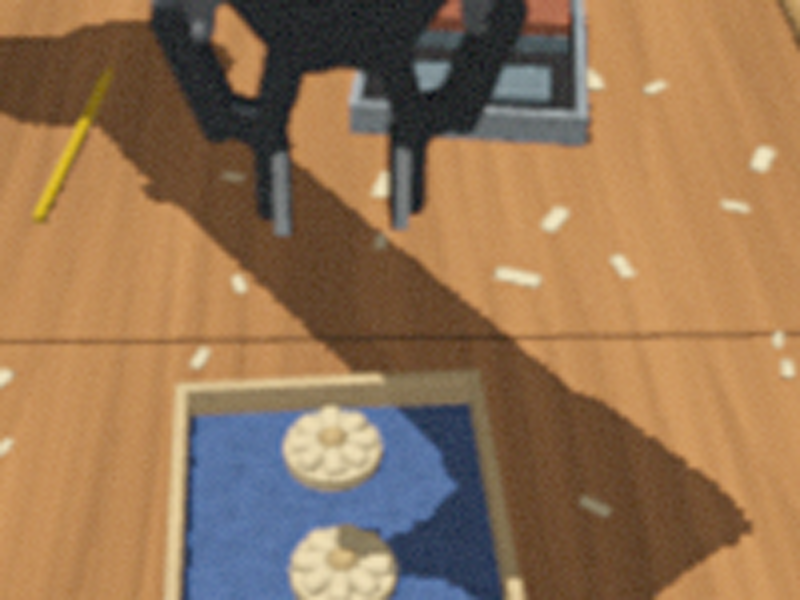

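The rosette is down, face up, next to the finished one. Next is the lid: fingers shut, travelling high to a point behind it.

Call:
jog_arm(
  moves=[
    [[10, 3, -5, 0, 0, 0, 0], [40, 10, -15, 0, 0, -3, 0], [75, 18, -25, 0, 0, -7, 0], [110, 27, -35, 0, 0, -11, 0], [145, 35, -45, 0, 0, -15, 0], [180, 44, -55, 0, 0, -19, 0], [217, 53, -65, 0, 0, -23, 0], [254, 62, -70, 0, 0, -27, 0], [291, 71, -70, 0, 0, -31, 0], [328, 80, -70, 0, 0, -35, 0], [365, 89, -70, 0, 0, -38, 0], [401, 97, -70, 0, 0, -41, 0]],
  ],
)

```text
time_s: 31.02
tool_pos: [0.5785, -0.0168, 0.2642]
eef_rot: [-0.001, 0.391, 0.92, 0.0]
force: [1.3, -0.9, -0.5]
width: -0.003
```

```bash
python3 -c "
from h import *
go(625,362,265,81.7)"
```

```text
t 31.02 pos [578.5 -16.8 264.2] shift [240.2 296.5  -0.6] turn [  0.   -0.1 -37.7] F [ 1.3 -0.9 -0.5] w -0.003
```

Call:
jog_arm(
  moves=[
    [[20, 25, 0, 0, 0, -3, 0], [43, 53, 0, 0, 0, -7, 0], [66, 81, 0, 0, 0, -11, 0], [90, 110, 0, 0, 0, -15, 0], [113, 139, 0, 0, 0, -19, 0], [136, 168, 0, 0, 0, -23, 0], [160, 197, 0, 0, 0, -27, 0], [183, 226, 0, 0, 0, -31, 0], [206, 254, 0, 0, 0, -34, 0], [226, 279, 0, 0, 0, -37, 0], [240, 296, 0, 0, 0, -37.5, 0], [240, 296, 0, 0, 0, -37.5, 0]],
  ],
)

```text
time_s: 32.02
tool_pos: [0.6235, 0.3664, 0.2621]
eef_rot: [-0.002, 0.071, 0.997, 0.001]
force: [-0.8, 0.7, -0.4]
width: -0.002
```

Call:
jog_arm(
  moves=[
    [[0, 0, 0, 0, 0, 0, 0], [0, 0, 0, 0, 0, 0, 0]],
  ],
)

```text
time_s: 32.18
tool_pos: [0.6265, 0.3573, 0.264]
eef_rot: [-0.0, 0.076, 0.997, -0.001]
force: [0.7, -1.2, 1.0]
width: -0.002
```

```bash
python3 -c "
from h import *
im=snap('side','s18'); crop(im,200,50,400,200,4,'s18a')
im=snap('top','t18'); crop(im,40,130,240,280,4,'t18a')
go(625,365,178,81.7)
P=(np.array([(456,170)])+.5)/5-.5+[200,90]
print(ray('side',P,.198))"
```

```text
t 32.28 pos [627.1 356.4 264.8] shift [ 3.5  8.3 86.8] turn [-0.1  0.  -0.6] F [ 0.2 -0.3  0. ] w -0.0
[[0.59211967 0.44209936 0.198     ]]
```

View pics/s18a.png

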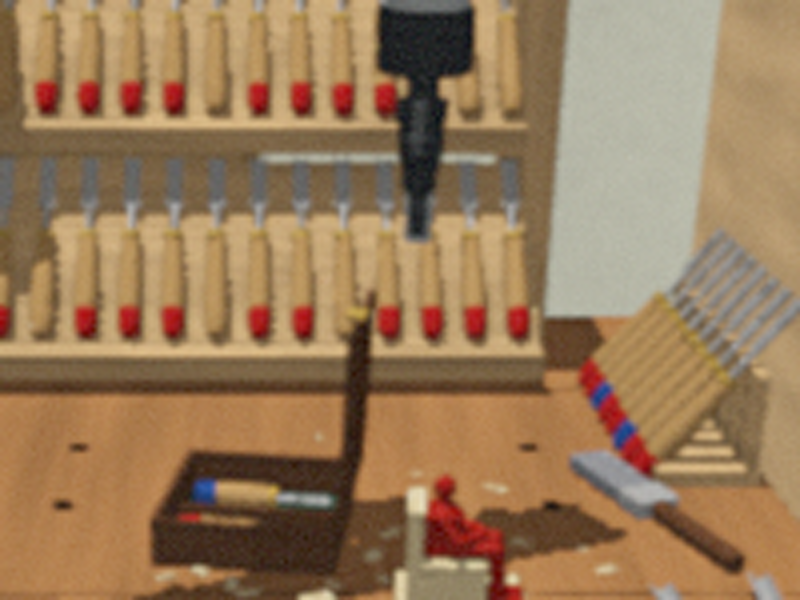

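View pics/t18a.png

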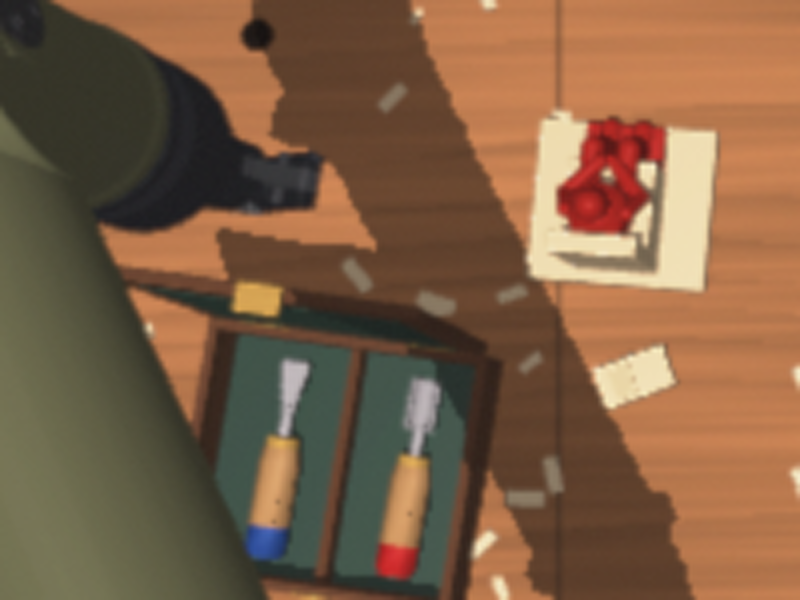

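The shut fingers are at side crop (418,235), clear behind the lid edge at (365,300). The wax model is untouched. Lowering behind the lid.

Call:
jog_arm(
  moves=[
    [[0, 4, 10, 0, 0, 0, 0], [0, 8, 30, 0, 0, 0, 0], [0, 8, 50, 0, 0, 0, 0], [0, 8, 70, 0, 0, 0, 0], [0, 8, 80, 0, 0, 0, 0], [0, 8, 82, 0, 0, 0, 0], [0, 8, 82, 0, 0, 0, 0], [0, 8, 82, 0, 0, 0, 0]],
  ],
)

```text
time_s: 32.95
tool_pos: [0.6287, 0.3663, 0.1839]
eef_rot: [0.001, 0.076, 0.997, 0.001]
force: [-0.4, 0.8, 0.1]
width: 0.001
```

```bash
cat > lid.py <<'E'
from h import *
from plant import robot
o=robot.observe(); p=o["tool_pos"]*1000; q=o["eef_rot"]
a=np.radians(-8.3);d=p[:2]-[497.6,384.5]
print("t",round(o["time_s"],2),"pos",p.round(1),"case xy",np.round([d@[np.cos(a),np.sin(a)],d@[-np.sin(a),np.cos(a)]],1),"F",o["force"].round(1))
M=R.from_quat(q[[1,2,3,0]])
def tgt(th,r=140,hw=12,lift=0):
    t=np.radians(th); x=78-r*np.cos(t)+8*np.sin(t)+hw; z=42.5+r*np.sin(t)+8*np.cos(t)+lift
    return np.array([497.6+x*np.cos(a),384.5+x*np.sin(a),z]),x
E
python3 - <<'E'
from lid import *
for th in range(90,-1,-6):
    w,x=tgt(th); print(th,"casex",round(x,1),"z",round(w[2],1),"shift",M.inv().apply(w-p).round(1))
E
```

```text
t 32.95 pos [628.7 366.3 183.9] case xy [132.4   0.9] F [-0.4  0.8  0.1]
90 casex 98.0 z 182.5 shift [34.4 -1.2  1.4]
84 casex 83.3 z 182.6 shift [49.  -1.3  1.3]
78 casex 68.7 z 181.1 shift [63.7 -1.4  2.7]
72 casex 54.3 z 178.1 shift [78.  -1.5  5.7]
66 casex 40.4 z 173.7 shift [92.  -1.6 10.2]
60 casex 26.9 z 167.7 shift [105.5  -1.8  16. ]
54 casex 14.2 z 160.5 shift [118.2  -1.9  23.3]
48 casex 2.3 z 151.9 shift [130.1  -2.   31.9]
42 casex -8.7 z 142.1 shift [141.1  -2.1  41.6]
36 casex -18.6 z 131.3 shift [151.   -2.2  52.5]
30 casex -27.2 z 119.4 shift [159.7  -2.2  64.3]
24 casex -34.6 z 106.8 shift [167.1  -2.3  76.9]
18 casex -40.7 z 93.4 shift [173.2  -2.4  90.3]
12 casex -45.3 z 79.4 shift [177.8  -2.4 104.2]
6 casex -48.4 z 65.1 shift [180.9  -2.5 118.6]
0 casex -50.0 z 50.5 shift [182.6  -2.5 133.2]
```

Call:
jog_arm(
  moves=[
    [[8, -1, 1, 0, 0, 0, 0], [18, -1, 1, 0, 0, 0, 0], [26, -1, 1, 0, 0, 0, 0], [34, -1, 1, 0, 0, 0, 0], [42, -1, 1, 0, 0, 0, 0], [49, -1, 1, 0, 0, 0, 0], [56, -1, 2, 0, 0, 0, 0], [64, -1, 3, 0, 0, 0, 0], [64, -1, 3, 0, 0, 0, 0]],
  ],
)

```text
time_s: 33.7
tool_pos: [0.5624, 0.3759, 0.1795]
eef_rot: [-0.001, 0.075, 0.997, 0.0]
force: [0.0, 0.6, 0.4]
width: 0.0
```

Run:
```python
from lid import *
im=snap('side','s19'); crop(im,200,50,400,200,4,'s19a')
for th in range(78,-1,-6):
    w,x=tgt(th); print(th,"shift",M.inv().apply(w-p).round(1))
```

```text
t 33.7 pos [562.4 375.9 179.5] case xy [65.4  0.8] F [0.  0.6 0.4]
78 shift [-3.3 -0.8 -1.7]
72 shift [11.1 -0.9  1.4]
66 shift [25.  -0.9  5.9]
60 shift [38.5 -1.  11.8]
54 shift [51.2 -1.1 19.1]
48 shift [63.1 -1.1 27.7]
42 shift [74.  -1.2 37.5]
36 shift [83.9 -1.3 48.4]
30 shift [92.5 -1.3 60.2]
24 shift [99.9 -1.3 72.9]
18 shift [105.9  -1.4  86.3]
12 shift [110.5  -1.4 100.2]
6 shift [113.6  -1.4 114.6]
0 shift [115.2  -1.4 129.2]
```

View pics/s19a.png

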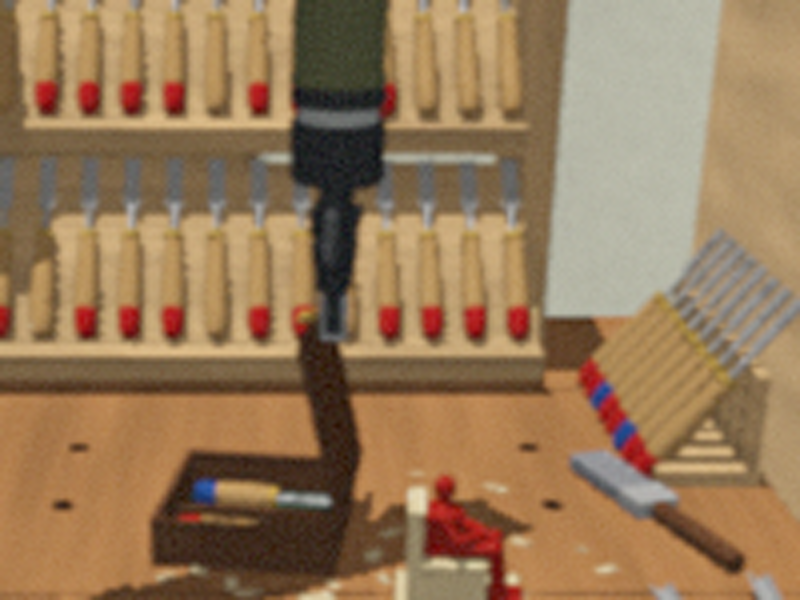

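The lid has begun to swing and the finger is behind its edge at crop (330,325). Following the arc down.

Call:
jog_arm(
  moves=[
    [[5, -1, 0, 0, 0, 0, 0], [12, -1, 2, 0, 0, 0, 0], [19, -1, 4, 0, 0, 0, 0], [26, -1, 6, 0, 0, 0, 0], [33, -1, 9, 0, 0, 0, 0], [40, -1, 13, 0, 0, 0, 0], [46, -1, 16, 0, 0, 0, 0], [53, -1, 20, 0, 0, 0, 0], [59, -1, 25, 0, 0, 0, 0], [65, -1, 29, 0, 0, 0, 0], [71, -1, 34, 0, 0, 0, 0], [71, -1, 34, 0, 0, 0, 0]],
  ],
)

```text
time_s: 34.75
tool_pos: [0.492, 0.3851, 0.144]
eef_rot: [-0.001, 0.075, 0.997, -0.001]
force: [-1.0, -0.1, -0.5]
width: -0.001
```

Run:
```python
from lid import *
im=snap('side','s20'); crop(im,200,50,400,200,4,'s20a')
for th in range(48,-1,-3):
    w,x=tgt(th); print(th,"shift",M.inv().apply(w-p).round(1))
```

```text
t 34.75 pos [492.  385.1 144. ] case xy [-5.6 -0.2] F [-1.  -0.1 -0.5]
48 shift [-7.9  0.3 -7.9]
45 shift [-2.3  0.2 -3.1]
42 shift [3.1 0.2 1.9]
39 shift [8.1 0.2 7.2]
36 shift [12.9  0.2 12.8]
33 shift [17.4  0.2 18.6]
30 shift [21.6  0.1 24.7]
27 shift [25.4  0.1 30.9]
24 shift [28.9  0.1 37.3]
21 shift [32.1  0.1 44. ]
18 shift [34.9  0.1 50.7]
15 shift [37.4  0.1 57.7]
12 shift [39.5  0.1 64.7]
9 shift [41.2  0.1 71.8]
6 shift [42.6  0.1 79. ]
3 shift [43.5  0.1 86.3]
0 shift [44.1  0.1 93.6]
```

View pics/s20a.png

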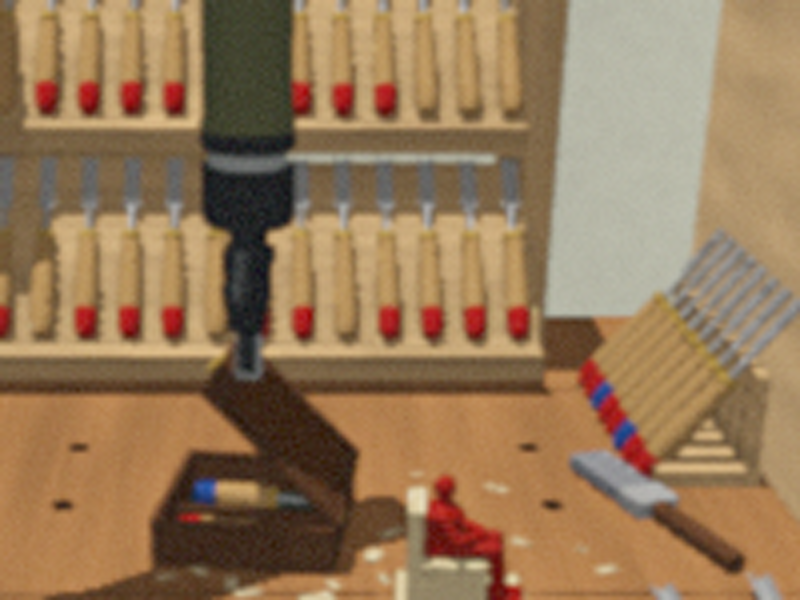

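The lid is about half shut and following the finger. Continuing along the arc.

Call:
jog_arm(
  moves=[
    [[5, 0, 4, 0, 0, 0, 0], [10, 0, 9, 0, 0, 0, 0], [15, 0, 15, 0, 0, 0, 0], [19, 0, 21, 0, 0, 0, 0], [23, 0, 27, 0, 0, 0, 0], [27, 0, 34, 0, 0, 0, 0], [31, 0, 41, 0, 0, 0, 0], [34, 0, 48, 0, 0, 0, 0], [37, 0, 55, 0, 0, 0, 0], [39, 0, 62, 0, 0, 0, 0], [41, 0, 69, 0, 0, 0, 0], [42, 0, 76, 0, 0, 0, 0]],
  ],
)

```text
time_s: 35.8
tool_pos: [0.4523, 0.3913, 0.0688]
eef_rot: [-0.0, 0.076, 0.997, -0.0]
force: [-0.7, 0.3, 1.0]
width: -0.003
```

Call:
jog_arm(
  moves=[
    [[0, 0, 3, 0, 0, 0, 0], [0, 0, 6, 0, 0, 0, 0], [0, 0, 9, 0, 0, 0, 0], [1, 0, 12, 0, 0, 0, 0], [1, 0, 14, 0, 0, 0, 0], [1, 0, 15, 0, 0, 0, 0], [1, 0, 15, 0, 0, 0, 0]],
  ],
)

```text
time_s: 36.38
tool_pos: [0.452, 0.3912, 0.0545]
eef_rot: [0.0, 0.076, 0.997, -0.0]
force: [0.2, 0.0, 0.6]
width: -0.002
```

Call:
jog_arm(
  moves=[
    [[0, 0, 1, 0, 0, 0, 0], [0, 0, 2, 0, 0, 0, 0], [0, 0, 3, 0, 0, 0, 0], [0, 0, 4, 0, 0, 0, 0], [0, 0, 4, 0, 0, 0, 0], [0, 0, 4, 0, 0, 0, 0]],
  ],
)

```text
time_s: 36.88
tool_pos: [0.4518, 0.3913, 0.0507]
eef_rot: [0.0, 0.076, 0.997, 0.0]
force: [-1.3, -0.2, 0.7]
width: -0.006
```

Run:
```python
from lid import *
im=snap('side','s21'); crop(im,200,90,360,210,5,'s21a')
```

```text
t 36.88 pos [451.8 391.3  50.7] case xy [-46.3   0.2] F [-1.3 -0.2  0.7]
```

View pics/s21a.png

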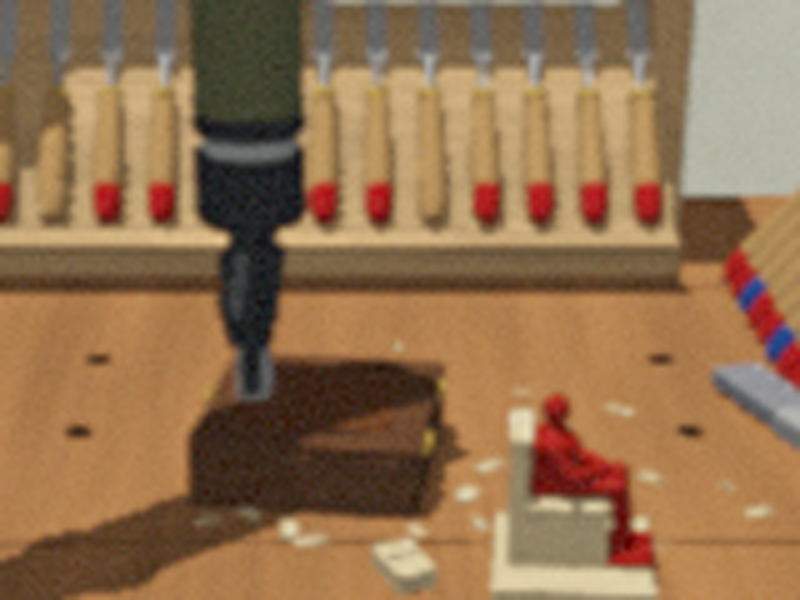

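Nearly shut. Pressing lightly until the force rises, which tells me it is on its stop.

Call:
jog_arm(
  moves=[
    [[0, 0, 0.5, 0, 0, 0, 0], [0, 0, 1, 0, 0, 0, 0], [0, 0, 1.5, 0, 0, 0, 0], [0, 0, 1.5, 0, 0, 0, 0], [0, 0, 1.5, 0, 0, 0, 0]],
  ],
)

```text
time_s: 37.35
tool_pos: [0.4518, 0.3914, 0.0505]
eef_rot: [-0.0, 0.076, 0.997, 0.0]
force: [-2.3, -2.4, 10.2]
width: 0.002
```

On the stop at 10 N, with the fingertip at z = 50.5 mm, which is exactly the height of the shut lid's top. Lifting off and checking everything.

Call:
jog_arm(
  moves=[
    [[0, 0, -2, 0, 0, 0, 0], [0, 0, -10, 0, 0, 0, 0], [0, 0, -30, 0, 0, 0, 0], [0, 0, -60, 0, 0, 0, 0], [0, 0, -95, 0, 0, 0, 0], [0, 0, -130, 0, 0, 0, 0], [0, 20, -160, 0, 0, 0, 0], [0, 50, -180, 0, 0, 0, 0], [0, 85, -185, 0, 0, 0, 0], [0, 120, -185, 0, 0, 0, 0], [0, 155, -185, 0, 0, 0, 0], [0, 180, -185, 0, 0, 0, 0]],
  ],
)

```text
time_s: 38.35
tool_pos: [0.4782, 0.5726, 0.234]
eef_rot: [-0.0, 0.075, 0.997, 0.001]
force: [-1.7, -0.3, 0.3]
width: -0.005
```

Call:
jog_arm(
  moves=[
    [[0, 0, 0, 0, 0, 0, 0], [0, 0, 0, 0, 0, 0, 0], [0, 0, 0, 0, 0, 0, 0], [0, 0, 0, 0, 0, 0, 0]],
  ],
)

```text
time_s: 38.68
tool_pos: [0.4799, 0.5676, 0.2347]
eef_rot: [0.0, 0.077, 0.997, -0.0]
force: [0.8, -0.3, 0.1]
width: -0.004
```

Run:
```python
from lid import *
im=snap('side','s22'); cv2.imwrite('pics/s22b.png',cv2.resize(im[100:400,170:400],None,fx=2,fy=2,interpolation=cv2.INTER_CUBIC))
im2=snap('top','t22'); cv2.imwrite('pics/t22b.png',cv2.resize(im2[130:330,50:500],None,fx=1.75,fy=1.75,interpolation=cv2.INTER_CUBIC))
crop(im,200,120,360,240,5,'s22a')
A=cv2.imread('pics/side0.png');B=im
h=lambda i:cv2.inRange(cv2.cvtColor(i,cv2.COLOR_BGR2HSV),(0,150,90),(6,255,255))
for n,X,bx in(('side',(A,im),(298,160,335,215)),('top',(cv2.imread('pics/top0.png'),im2),(170,150,222,205))):
    for I in X:
        m=cv2.moments(h(I)[bx[1]:bx[3],bx[0]:bx[2]],True); print(n,'maquette red centroid',round(m['m10']/m['m00'],2),round(m['m01']/m['m00'],2))
```

```text
t 38.68 pos [479.9 567.6 234.7] case xy [-43.9 178.7] F [ 0.8 -0.3  0.1]
side maquette red centroid 18.73 25.65
side maquette red centroid 18.59 25.63
top maquette red centroid 22.08 23.46
top maquette red centroid 22.02 23.54
```

View pics/s22b.png

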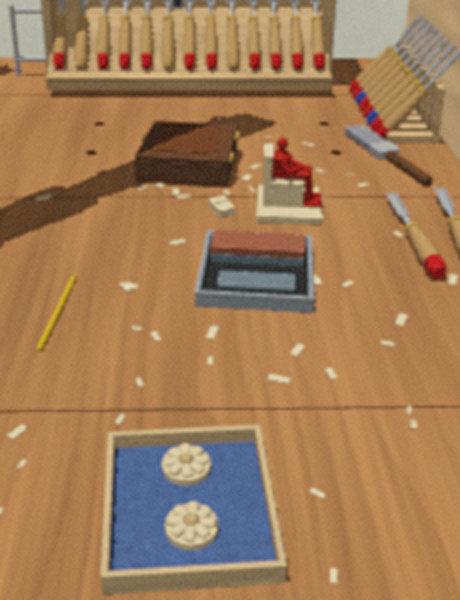

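View pics/t22b.png

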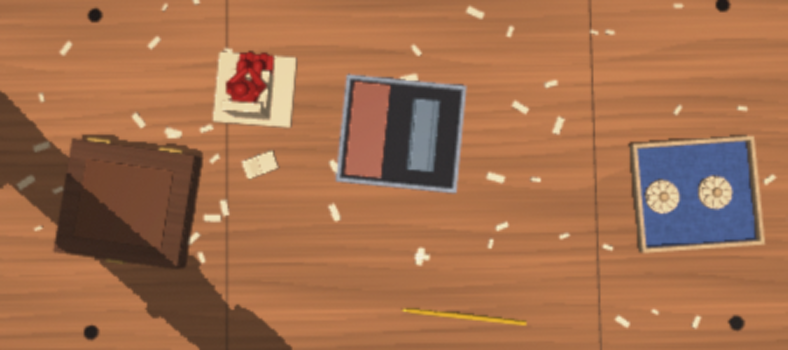

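View pics/s22a.png

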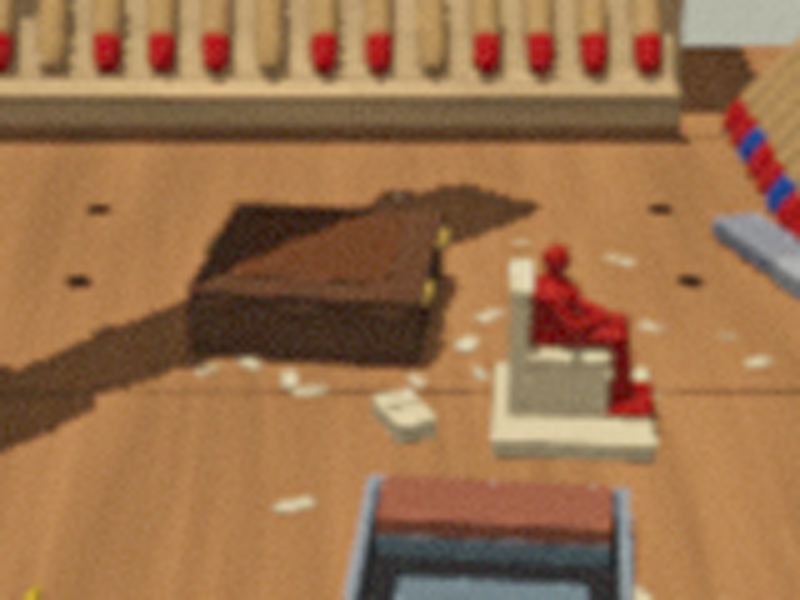

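The final views show the lid flat shut, with no gap in the side view at crop (320,290). The slip lies flat beside the bench stone and the two rosettes are side by side, face up. The red figure's centroid has moved less than 0.2 px, and the arm is clear of everything. Handing in.

```bash
python3 -c "
from plant import robot
print(robot.sign_off())"
```

```text
the job is handed in; nothing more can be done
None
```

The job is done and was handed in at about 39 s of the 128 s allowed; sign-off gives no verdict, so success rests on my own checks.

- **Tools:** the gouge lies lengthwise in the right-hand bay and the chisel in the left. Both were lowered to light contact (4–6 N) before release, and both were seen lying flat in the case before the lid was moved.
- **Slip stone and rosette:** the slip is flat on the free floor beside the bench stone. The rosette is face up beside the finished one. Both were set down at light contact (5–7 N) and look right in the last pictures from both cameras.
- **Lid:** I pushed it shut from behind. It reached its stop at about 10 N with the fingertip at 50.5 mm, the height of the shut lid's top, and looked flat afterwards.
- **Wax model:** its red centroid moved less than 0.2 px in both views, so it was not disturbed.
- **What disagreed:** the two cameras differed by about 3 mm in x. I used values between them, corrected by where the released gouge actually lay. No check failed. With the lid shut the tools can't be seen any more.

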